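Stow the drop ornaments in their chest

TASK

Put the long drop ornaments from the felt mat away: fold the half-open lid of the ornament chest right back to its stop, then stand every ornament in a pocket of its own, tip down and ball up, lowered in and not dropped, for they are glass (one pinched by its ball swings to hang straight when the grip is eased, and can then be clamped again). When all are standing in the chest, fold the lid down fully shut; leave the beaker, the jar and the bowl where they are.

Things in the scene. Friction and masses are not known exactly. Their poses are not given: they have to be found in the camera images.
- drop0: drop ornament, 159 mm long, 150 g, green glass bead, lying on the mat (may be absent). Origin: centre of its 26 mm silver top ball; own x axis from tip to ball. Below the origin: 8 mm neck to 28 mm, glass bead 22 mm square to 92 mm, brass bead 15 mm square to 134 mm, tip ball ending at 146 mm; centre of mass at 87 mm. Lying, its origin is 13 mm above the mat. A wire loop stands 9 mm past the ball.
- drop1: the same ornament with a pale blue upper bead, lying on the mat (may be absent); origin and axes as drop0. All drops: a firm pinch (50 N) of the ball holds the ornament at any angle; eased to about 3 N it swings about the pinch to hang tip down; opened, it drops.
- drop2: the same ornament with a amber glass upper bead, lying on the mat (may be absent); origin and axes as drop0.
- drop3: the same ornament with a red upper bead, lying on the mat (may be absent); origin and axes as drop0.
- chest: ornament chest, fixed: dark wood case 130 (own x) x 186 (own y) x 110 mm high, walls 7 mm; origin at the centre of its underside, own -x is its front. A blue padded insert fills it to 100 mm above the underside, with six square pockets. An ornament standing tip down in a pocket has its ball's centre 156 mm above the underside, clear above the rim.
- lid (a joint): angle of the chest's hood lid (rad): 0 shut on the case, 1.85 folded right back to its stop. It hinges on the case's far (+x) top edge; the hinge is stiff (0.45 Nm of friction), so the lid (450 g) stays at any angle. A hollow hood 130 x 186 x 78 mm, 6 mm walls, open below.
- lid_bar (a point): middle of the brass bar handle on the lid's front: round, 12 mm thick, along the chest's own y, 70 mm long between posts, 38 mm off the lid's front face; with the lid shut 170 mm above the chest's underside. It moves with the lid, and turns within a pinch.
- lid_hinge (a point): middle of the hinge line: 65 mm behind the chest's centre (own +x), 110 mm above its underside. The bar's middle circles it at 178 mm.
- mat: grey felt mat 235 x 360 mm, 3 mm thick, fixed; origin at the centre of its underside.
- beaker: bystander: silver beaker 86 mm wide holding white taper candles, about 200 mm high; origin under its centre.
- jar: bystander: round glass jar 110 mm wide with a silver lid and glass knob, 135 mm high; origin under its centre.
- bowl: bystander: white bowl 200 mm wide with round baubles, 130 mm high; origin under its centre.
- pocket0 (a point): centre of the mouth of a pocket (front row), level with the insert's top: 36 x 36 mm, 90 mm deep, pockets 56 mm apart centre to centre.
- pocket1 (a point): centre of the mouth of a pocket (front row), level with the insert's top: 36 x 36 mm, 90 mm deep, pockets 56 mm apart centre to centre.
- pocket2 (a point): centre of the mouth of a pocket (front row), level with the insert's top: 36 x 36 mm, 90 mm deep, pockets 56 mm apart centre to centre.
- pocket3 (a point): centre of the mouth of a pocket (back row), level with the insert's top: 36 x 36 mm, 90 mm deep, pockets 56 mm apart centre to centre.
- pocket4 (a point): centre of the mouth of a pocket (back row), level with the insert's top: 36 x 36 mm, 90 mm deep, pockets 56 mm apart centre to centre.
- pocket5 (a point): centre of the mouth of a pocket (back row), level with the insert's top: 36 x 36 mm, 90 mm deep, pockets 56 mm apart centre to centre.
Things that resemble listed ones, but are neither listed nor needed, are in the scene too. What is shaped like the drop1 but pink or purple is not meant. What is shaped like the drop3 but pink is not meant.

How it is judged:
On the way, in this order (a step that is already met when the one before it is completed fails the run):
1. the lid is folded right back (beyond 1.7 rad) (value of joint lid above 1.7 rad), for 0.2 s.
2. every ornament stands tip down in a pocket, with the lid still folded back (angle between each of drop0, drop1, drop2, drop3's own x axis and vertical below 0.32 rad and x of drop0 in the frame of chest between -0.065 and 0.065 m and y of drop0 in the frame of chest between -0.093 and 0.093 m and z of drop0 in the frame of chest between 0.145 and 0.168 m and x of drop1 in the frame of chest between -0.065 and 0.065 m and y of drop1 in the frame of chest between -0.093 and 0.093 m and z of drop1 in the frame of chest between 0.145 and 0.168 m and x of drop2 in the frame of chest between -0.065 and 0.065 m and y of drop2 in the frame of chest between -0.093 and 0.093 m and z of drop2 in the frame of chest between 0.145 and 0.168 m and x of drop3 in the frame of chest between -0.065 and 0.065 m and y of drop3 in the frame of chest between -0.093 and 0.093 m and z of drop3 in the frame of chest between 0.145 and 0.168 m and value of joint lid above 1.5 rad), for 0.3 s.
At the end, for the whole second after the job is handed in: Every ornament stands in the chest, tip down on the pocket floor (its long axis within 0.32 rad of vertical, ball's centre 145 to 168 mm above the chest's underside), at rest, and the lid is shut (within 0.04 rad) (angle between each of drop0, drop1, drop2, drop3's own x axis and vertical below 0.32 rad and x of drop0 in the frame of chest between -0.065 and 0.065 m and y of drop0 in the frame of chest between -0.093 and 0.093 m and z of drop0 in the frame of chest between 0.145 and 0.168 m and x of drop1 in the frame of chest between -0.065 and 0.065 m and y of drop1 in the frame of chest between -0.093 and 0.093 m and z of drop1 in the frame of chest between 0.145 and 0.168 m and x of drop2 in the frame of chest between -0.065 and 0.065 m and y of drop2 in the frame of chest between -0.093 and 0.093 m and z of drop2 in the frame of chest between 0.145 and 0.168 m and x of drop3 in the frame of chest between -0.065 and 0.065 m and y of drop3 in the frame of chest between -0.093 and 0.093 m and z of drop3 in the frame of chest between 0.145 and 0.168 m and value of joint lid below 0.04 rad and linear speed of each of drop0, drop1, drop2, drop3 below 0.03 m/s); the robot touches nothing.
It fails at once if an ornament is let drop into the chest (moves faster than 0.8 m/s between the pockets' walls) ((x of drop0 in the frame of chest between -0.065 and 0.065 m and y of drop0 in the frame of chest between -0.093 and 0.093 m and z of drop0 in the frame of chest between 0.13 and 0.24 m and linear speed of drop0 above 0.8 m/s) or (x of drop1 in the frame of chest between -0.065 and 0.065 m and y of drop1 in the frame of chest between -0.093 and 0.093 m and z of drop1 in the frame of chest between 0.13 and 0.24 m and linear speed of drop1 above 0.8 m/s) or (x of drop2 in the frame of chest between -0.065 and 0.065 m and y of drop2 in the frame of chest between -0.093 and 0.093 m and z of drop2 in the frame of chest between 0.13 and 0.24 m and linear speed of drop2 above 0.8 m/s) or (x of drop3 in the frame of chest between -0.065 and 0.065 m and y of drop3 in the frame of chest between -0.093 and 0.093 m and z of drop3 in the frame of chest between 0.13 and 0.24 m and linear speed of drop3 above 0.8 m/s)).
It fails at once if the beaker is pushed more than 30 mm or tipped (distance of beaker from where it was at the start of the episode above 0.03 m or angle between beaker's own z axis and vertical above 0.35 rad).
It fails at once if the jar is pushed more than 30 mm or tipped (distance of jar from where it was at the start of the episode above 0.03 m or angle between jar's own z axis and vertical above 0.35 rad).
It fails at once if the bowl is pushed more than 30 mm or tipped (distance of bowl from where it was at the start of the episode above 0.03 m or angle between bowl's own z axis and vertical above 0.35 rad).
Of drop0, drop1, drop2, drop3 only 3 to 4 are there at a start; the rules pass over those that are not, and their reading is None.
At some moment in a run one of drop0, drop1, drop2, drop3 may be knocked a few centimetres aside while the robot is not near it.
It also fails if it takes over 210 s, if anything falls off the work surface, if the arm or the gripper's body presses on something with over 40 N, if the wrist force passes 120 N, or if a joint passes its speed limit or range.

ROBOT

A 6-joint arm with a two-finger parallel gripper is mounted at the origin on the work surface. World frame = base frame: x ahead of the robot, y to its left, z up, the work surface at z = 0. Lengths are in m, angles in rad, forces in N, time in s.
With the tool pointing down it reaches from about 0.375 to 0.925 m from the base axis. Payload 5.7 kg.
Tool frame: the origin (TCP) lies midway between the tips of the shut fingers; the grasp point (between the pads) lies 19 mm behind it; z points along the fingers, y is the line along which they close (so a half turn about z gives the same grasp; the last joint's range is limited). The gripper opens to 85 mm and grips with 20 to 120 N. Pads are 22 mm wide; open, the fingers measure 114 mm over their backs; the gripper's body (76 mm by 85 mm) begins 54 mm behind the grasp point. The pads swing forward as they close: fully open they stand 13 mm farther back than shut.
Start: joints at [-1.401, 0.359, 1.51, -0, 1.272, -0.115], TCP at [0.169, -0.576, 0.231] pointing down, gripper open.
Joint ranges: [-2.97, 2.97], [-1.01, 2.36], [0.21, 2.38], [-0.96, 4.11], [0.2, 2.71], [-2.98, 2.98]. Speed limits (rad/s): [2.39, 2.39, 3.14, 3.14, 3.14, 3.14].

INTERFACE

Orientations are given as a 3x3 rotation matrix whose columns are the frame's x, y, z axes.
In Python, from rig import sensors, optics, manip, find_in gives the robot as it stands.
- The arm moves only by the tool drive_tool, never from a script. Its argument "series" is a list of rows, each an object with "dp": the shift along the tool's x, y, z each as a share of 12 cm, from -1 to 1, a list of three; "angular": the turn, a rotation vector about the tool's x, y, z each as a share of 2 rad, from -1 to 1, a list of three. In form: [{"dp": [x, y, z], "angular": [ax, ay, az]}, ...]. A call has 1 to 12 rows; each row shifts and turns the commanded pose from where the row before left it, along the tool's axes as they then stand; what a row does not reach is not made up. A row lasts 1/10 s, in which the tool goes at most 50 mm and 8.59 degrees, less where a joint would pass 70% of its speed; a pose out of reach is approached as far as the arm can. A call with a number of a shift or a turn outside -1 to 1 is refused whole. A call with a gripper value outside its range is refused whole. "gripper" is the opening, from 0 (shut) to 1 (fully open), set as the call begins (left out, the last holds). The fingers move at their own pace and stop on an object; "squeeze" is the grip in N (left out, the last holds). Time passes only in rows, so rows that do not move let the fingers close. It gives the time, the measured TCP pose, the force, the opening and the grip force at its end, in the units of the state.
- sensors.get_state(): the state, without advancing time (a new reading comes with each control period).
- optics.snapshot(name): name is "side" or "top"; returns (picture, depth): 400x640x3 uint8, red, green, blue; 400x640 float32, m along the optical axis (not along the pixel's ray), 0 where there is no reading.
- optics.camera_model(name): a dict with "fx", "fy", "cx", "cy" (pixels), "D" ([k1, k2, p1, p2, k3] as OpenCV has them; the pictures are not rectified), "R" (3x3) and "t" (3): a world point X has camera coordinates R X + t. Camera axes: x right, y down, z forward; pixel columns grow to the right and rows downward; lengths in m; the calibration is good to about 2 mm. A picture is of the moment at which its call begins. camera_model takes no time and is no camera call.
- manip.hand_in(): hands the job in; it is judged then, once.
Trained networks look in the newest picture that a camera, given by its name, has taken for a name from the list of things; names that differ only in an ending like _2 or _b are one class to them, and where a whole thing is asked for, a point or a joint stands for the part that bears it (a point fixed in the world has none). Each returns a list of dicts, best first, with "p" (0 to 1); they miss things now and then, are a little off and sometimes report something else, mostly with a low value. They report only what shows in the picture. A call takes as long as a camera call. They do not tell look-alikes from the thing itself.
- find_in(target, camera): "point" ([column, row] in pixels, amid what is visible of it).
The state is a dict: "clock": time; "joints": joint angles; "joint_vel": joint speeds; "tau": joint torques, N m; "position": TCP position; "eef_rot": TCP orientation; "contact_force": force on the tool from outside, world axes, zero at the start; "torque": the same for the moment, N m; "grip_width": finger opening in m; "finger_force": force on a finger pad.
Only numpy, scipy, OpenCV 4.12 (cv2) and the standard library are available. Lean on these libraries where they do the work, as an engineer would, in place of code of your own. Each camera call takes 0.05 s, during which the arm holds its last target. There are 200 camera calls.

## Working session

There is one attempt and no reset: what is moved stays moved. The work goes in short steps, Python scripts to look and compute and a tool call to move; the robot and the scene stay as the last step left them, time stands still between calls to the robot, and variables do not carry over. Pictures are saved under pics/ and viewed, at most 14 in all, crops included, and the job is handed in when it is done.

Besides the shell and the picture viewer there is one more tool, called after "Call:" by a JSON object that holds its "fn" and its "kwargs", one argument or row to a line. drive_tool: Moves the arm, as the interface text tells. Its arguments: {"type":"object","properties":{"series":{"type":"array","items":{"type":"object","properties":{"dp":{"type":"array","items":{"type":"number","minimum":-1,"maximum":1}},"angular":{"type":"array","items":{"type":"number","minimum":-1,"maximum":1}}}}},"gripper":{"type":"number"},"squeeze":{"type":"number"}},"required":["series"]}

```bash
ls; mkdir -p pics; cat > h.py <<'E'
import numpy as np, cv2
from rig import sensors, optics, manip, find_in
def cam(n):
    m=optics.camera_model(n); K=np.array([[m['fx'],0,m['cx']],[0,m['fy'],m['cy']],[0,0,1]]); return K,np.array(m['D'],float),np.array(m['R']),np.array(m['t'])
def world(n,px,depth=None,z=None):
    K,D,R,t=cam(n); u=cv2.undistortPoints(np.array(px,float).reshape(-1,1,2),K,D).reshape(-1,2)
    r=np.c_[u,np.ones(len(u))]
    if depth is not None: return (r*np.reshape(depth,(-1,1))-t)@R
    C=-R.T@t; d=r@R; return C+d*((z-C[2])/d[:,2])[:,None]
def cloud(n,d):
    v,u=np.nonzero(d>0); P=np.full(d.shape+(3,),np.nan); P[v,u]=world(n,np.c_[u,v],d[v,u]); return P
def proj(n,X):
    K,D,R,t=cam(n); return cv2.projectPoints(np.array(X,float).reshape(-1,3),cv2.Rodrigues(R)[0],t,K,D)[0].reshape(-1,2)
def snap(n,f=None):
    p,d=optics.snapshot(n)
    if f: cv2.imwrite('pics/'+f,p[...,::-1])
    return p,d
E
python3 - <<'E'
from h import *
for n in('top','side'):
    p,d=snap(n,n+'0.png'); np.savez(n+'0.npz',p=p,d=d)
    K,D,R,t=cam(n); print(n,-R.T@t,R[2],K[0,0])
    for k in('drop0','drop1','drop2','drop3','chest','lid','lid_bar','mat','beaker','jar','bowl','pocket0'):
        print(k,[(np.round(q['point']).tolist(),round(q['p'],2)) for q in find_in(k,n)][:7])
E
```

```text
pics
top [0.42666798 0.02841788 1.64874006] [ 0.05819862  0.0156945  -0.99818165] 470.0368316664264
drop0 [([426.0, 200.0], 0.84), ([407.0, 202.0], 0.74), ([415.0, 119.0], 0.72), ([350.0, 112.0], 0.67), ([351.0, 197.0], 0.57), ([431.0, 283.0], 0.55), ([274.0, 181.0], 0.4)]
drop1 [([426.0, 200.0], 0.84), ([407.0, 202.0], 0.74), ([415.0, 119.0], 0.72), ([350.0, 112.0], 0.67), ([351.0, 197.0], 0.57), ([431.0, 283.0], 0.55), ([274.0, 181.0], 0.4)]
drop2 [([426.0, 200.0], 0.84), ([407.0, 202.0], 0.74), ([415.0, 119.0], 0.72), ([350.0, 112.0], 0.67), ([351.0, 197.0], 0.57), ([431.0, 283.0], 0.55), ([274.0, 181.0], 0.4)]
drop3 [([426.0, 200.0], 0.84), ([407.0, 202.0], 0.74), ([415.0, 119.0], 0.72), ([350.0, 112.0], 0.67), ([351.0, 197.0], 0.57), ([431.0, 283.0], 0.55), ([274.0, 181.0], 0.4)]
chest [([276.0, 178.0], 0.89)]
lid [([276.0, 176.0], 0.58)]
lid_bar [([276.0, 177.0], 0.93)]
mat [([389.0, 197.0], 0.65), ([274.0, 177.0], 0.23)]
beaker [([211.0, 254.0], 0.56), ([407.0, 201.0], 0.18)]
jar [([482.0, 156.0], 0.91)]
bowl [([186.0, 172.0], 0.98), ([481.0, 158.0], 0.4)]
pocket0 [([278.0, 17
[... 358 characters left out ...]
73), ([207.0, 221.0], 0.69), ([366.0, 221.0], 0.66), ([246.0, 261.0], 0.63), ([264.0, 172.0], 0.52)]
drop2 [([310.0, 204.0], 0.78), ([276.0, 182.0], 0.77), ([311.0, 140.0], 0.73), ([207.0, 221.0], 0.69), ([366.0, 221.0], 0.66), ([246.0, 261.0], 0.63), ([264.0, 172.0], 0.52)]
drop3 [([310.0, 204.0], 0.78), ([276.0, 182.0], 0.77), ([311.0, 140.0], 0.73), ([207.0, 221.0], 0.69), ([366.0, 221.0], 0.66), ([246.0, 261.0], 0.63), ([264.0, 172.0], 0.52)]
chest [([364.0, 225.0], 0.93)]
lid [([366.0, 214.0], 0.75)]
lid_bar [([366.0, 216.0], 0.55), ([366.0, 225.0], 0.33)]
mat []
beaker []
jar [([196.0, 161.0], 0.65), ([284.0, 194.0], 0.46)]
bowl [([461.0, 316.0], 0.83)]
pocket0 [([364.0, 226.0], 0.95)]
```

```bash
python3 -c "
from h import *
s=sensors.get_state();print(s)"
```

```text
{'clock': 1.3, 'joints': array([-1.40110864e+00,  3.58750888e-01,  1.51037612e+00, -1.59283053e-06,
        1.27247805e+00, -1.15069520e-01]), 'joint_vel': array([ 1.48106639e-04,  7.06567619e-04,  6.69189951e-07, -3.33954899e-04,
        1.55133608e-04, -5.81245172e-04]), 'tau': array([ 1.71178348e-03, -5.27582896e+01, -2.79049981e+01,  1.44533246e-04,
        1.70269086e-03, -4.38843841e-06]), 'position': array([ 0.16856321, -0.57582871,  0.23130516]), 'eef_rot': array([[ 9.59729757e-01,  2.80924891e-01, -3.59455885e-06],
       [ 2.80924891e-01, -9.59729756e-01,  1.19642296e-05],
       [-8.87552041e-08, -1.24922282e-05, -1.00000000e+00]]), 'contact_force': array([ 0.06598491, -0.80408368, -0.57088906]), 'torque': array([-0.0211124 ,  0.01177596, -0.01032346]), 'finger_force': 0.0, 'grip_width': 0.08551553496102504}
```

```bash
python3 - <<'E'
from h import *
p=np.load('top0.npz')['p'][60:330,130:530,::-1]
cv2.imwrite('pics/a.png',cv2.resize(p,None,fx=2,fy=2,interpolation=cv2.INTER_CUBIC))
E
```

```text
(no output)
```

View pics/a.png

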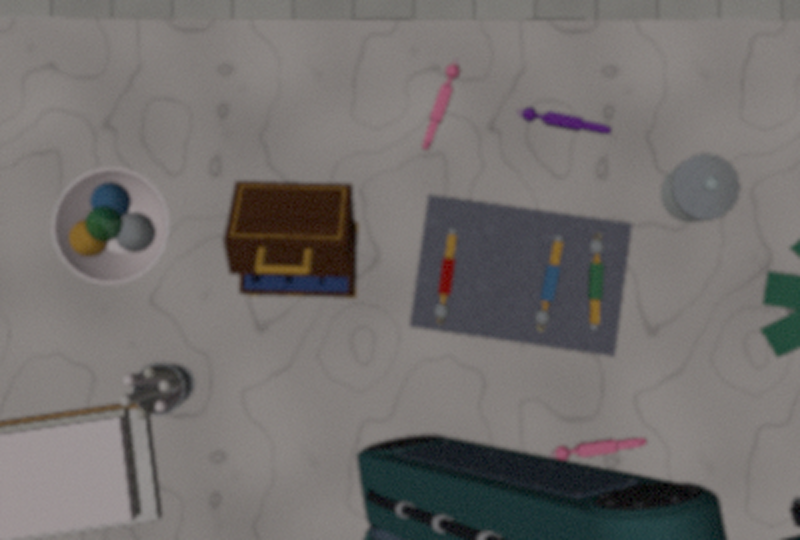

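View pics/side0.png

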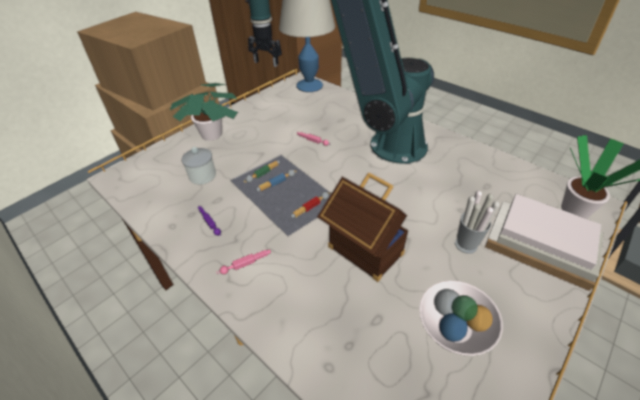

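Three ornaments are on the mat: red with its ball at top px (350,216), blue with its ball at (400,219), and green with its ball at (428,182). No amber one is present. The look-alikes off the mat are pink at (350,112) and (431,283) and purple at (415,119). The chest is at (276,178) with its lid half open.

```bash
python3 - <<'E'
from h import *
T=np.load('top0.npz');S=np.load('side0.npz')
Pt=cloud('top',T['d']);Ps=cloud('side',S['d'])
for nm,b,t in(('red',(350,216),(356,176)),('blue',(400.5,219),(409,180)),('green',(428.5,182),(427.5,223))):
    for q in(b,t):
        w=world('top',[q],z=.016)[0]; print(nm,w.round(4),Pt[int(q[1]),int(q[0])].round(4), proj('side',w).round(0))
# mat edges
# chest cloud
for P,n in((Pt,'top'),(Ps,'side')):
    m=(P[...,0]>.35)&(P[...,0]<.75)&(P[...,1]>.0)&(P[...,1]<.32)&(P[...,2]>.03)&(P[...,2]<.5)
    Q=P[m];c=(T if n=='top' else S)['p'][m].astype(int)
    print(n,len(Q),Q.min(0).round(3),Q.max(0).round(3))
    for lo in np.arange(.03,.33,.03):
        k=(Q[:,2]>lo)&(Q[:,2]<=lo+.03)
        if k.sum()>5: print(round(lo,2),k.sum(),np.percentile(Q[k],[2,50,98],axis=0).round(3).tolist())
    hsv=cv2.cvtColor((T if n=='top' else S)['p'],cv2.COLOR_RGB2HSV)[m]
    k=(hsv[:,0]>100)&(hsv[:,0]<130)&(hsv[:,1]>100)
    print('blue',k.sum(),np.percentile(Q[k],[2,50,98],axis=0).round(3).tolist() if k.sum() else '')
p=T['p'][140:215,235:320,::-1];cv2.imwrite('pics/c1.png',cv2.resize(p,None,fx=6,fy=6))
p=T['p'][165:235,335:445,::-1];cv2.imwrite('pics/c2.png',cv2.resize(p,None,fx=7,fy=7,interpolation=cv2.INTER_CUBIC))
E
```

```text
red [ 0.4284 -0.0227  0.016 ] [ 0.4284 -0.0222  0.0333] [[325. 195.]]
red [ 0.5676 -0.043   0.016 ] [ 0.5673 -0.0428  0.0192] [[292. 214.]]
blue [ 0.4194 -0.1971  0.016 ] [ 0.4195 -0.1933  0.0313] [[291. 173.]]
blue [ 0.5547 -0.2267  0.016 ] [ 0.5545 -0.2263  0.0185] [[258. 188.]]
green [ 0.5482 -0.2939  0.016 ] [ 0.5474 -0.2901  0.0264] [[247. 179.]]
green [ 0.4065 -0.2897  0.016 ] [ 0.4065 -0.2874  0.019 ] [[276. 161.]]
top 3490 [0.456 0.121 0.031] [0.635 0.313 0.274]
0.03 37 [[0.46, 0.122, 0.032], [0.488, 0.124, 0.046], [0.582, 0.295, 0.059]]
0.06 39 [[0.457, 0.123, 0.061], [0.488, 0.124, 0.076], [0.556, 0.299, 0.09]]
0.09 487 [[0.456, 0.123, 0.092], [0.47, 0.214, 0.103], [0.546, 0.309, 0.116]]
0.15 188 [[0.56, 0.122, 0.153], [0.628, 0.206, 0.176], [0.635, 0.307, 0.18]]
0.18 901 [[0.486, 0.123, 0.181], [0.599, 0.209, 0.196], [0.625, 0.308, 0.21]]
0.21 1173 [[0.5, 0.126, 0.211], [0.554, 0.218, 0.226], [0.586, 0.308, 0.239]]
0.24 654 [[0.488, 0.126, 0.24], [0.531, 0.215, 0.248], [0.549, 0.306, 0.268]]
0.27 8 [[0.488, 0.186, 0.27], [0.491, 0.223, 0.271], [0.494, 0.252, 0.274]]
blue 255 [[0.464, 0.138, 0.041], [0.473, 0.231, 0.099], [0.486, 0.301, 0.108]]
side 5539 [0.455 0.125 0.03 ] [0.634 0.315 0.27 ]
0.03 477 [[0.469, 0.133, 0.031], [0.583, 0.259, 0.045], [0.588, 0.314, 0.059]]
0.06 498 [[0.471, 0.133, 0.06], [0.583, 0.261, 0.075], [0.588, 0.313, 0.09]]
0.09 422 [[0.461, 0.142, 0.09], [0.543, 0.302, 0.101], [0.588, 0.313, 0.113]]
0.12 62 [[0.549, 0.31, 0.123], [0.584, 0.311, 0.138], [0.608, 0.312, 0.148]]
0.15 447 [[0.527, 0.134, 0.152], [0.625, 0.275, 0.175], [0.632, 0.312, 0.18]]
0.18 1461 [[0.513, 0.131, 0.181], [0.601, 0.237, 0.195], [0.623, 0.312, 0.209]]
0.21 1370 [[0.53, 0.132, 0.211], [0.565, 0.232, 0.225], [0.585, 0.312, 0.239]]
0.24 800 [[0.489, 0.134, 0.24], [0.535, 0.225, 0.249], [0.548, 0.309, 0.269]]
blue 26 [[0.467, 0.294, 0.099], [0.482, 0.298, 0.101], [0.505, 0.302, 0.103]]
```

View pics/c1.png

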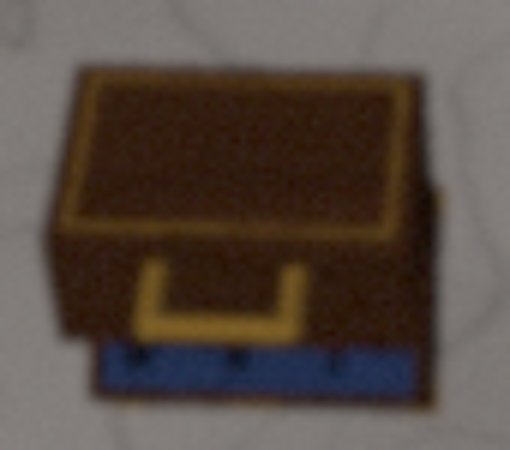

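View pics/c2.png

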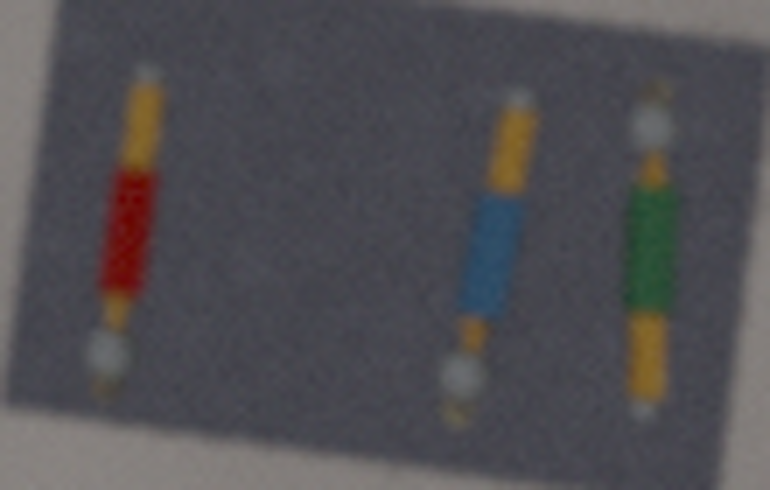

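The close crops confirm the three ornaments. Green's ball is on the far side, red's and blue's on the near side. The chest front faces the robot, with the bar at about (271,194). Next I'll fit the chest yaw and the bar.

```bash
cat >> h.py <<'E'
def drops(n='top'):
    pass
def rel(target,R=None):
    s=sensors.get_state(); R0=np.array(s['eef_rot']); d=R0.T@(np.array(target)-s['position'])
    print('TCP',np.round(s['position'],4),'dp share',np.round(d/.12,3))
    if R is not None: print('ang share',np.round(cv2.Rodrigues(R0.T@R)[0].ravel()/2,3))
E
python3 - <<'E'
from h import *
T=np.load('top0.npz');S=np.load('side0.npz')
Pt=cloud('top',T['d']);Ps=cloud('side',S['d'])
Q=Ps[(Ps[...,0]>.575)&(Ps[...,0]<.60)&(Ps[...,1]>.14)&(Ps[...,1]<.305)&(Ps[...,2]>.03)&(Ps[...,2]<.09)]
print('back face',np.polyfit(Q[:,1],Q[:,0],1),np.median(Q[:,0]))
Q=Ps[(Ps[...,1]>.305)&(Ps[...,1]<.32)&(Ps[...,0]>.48)&(Ps[...,0]<.58)&(Ps[...,2]>.03)&(Ps[...,2]<.1)]
print('left face',np.polyfit(Q[:,0],Q[:,1],1),np.median(Q[:,1]))
b=world('top',[[257.9,193.8],[283.8,194.3]],z=.266);print('bar',b)
f=world('top',[[92/6+234.6,400/6+139.6],[435/6+234.6,406/6+139.6]],z=.110);print('front edge',f)
Q=Pt[190:198,258:284].reshape(-1,3);Q=Q[(Q[:,2]>.255)];print('bar cloud',len(Q),np.median(Q,0),Q[:,2].max(), np.polyfit(Q[:,1],Q[:,0],1))
# lid top plane
Q=Pt[156:174,252:298].reshape(-1,3);Q=Q[np.isfinite(Q[:,0])&(Q[:,2]>.15)];c=Q.mean(0);n=np.linalg.svd(Q-c)[2][2];print('lid normal',n,'ang',np.arctan2(abs(n[0]),abs(n[2])))
# mat edges, table
E
```

```text
back face [0.03296196 0.57676163] 0.5838231486546281
left face [-0.02025319  0.32271077] 0.31198619978138076
bar [[0.49154868 0.25690611 0.266     ]
 [0.49057393 0.18045748 0.266     ]]
front edge [[0.45780605 0.30812886 0.11      ]
 [0.45579666 0.12069732 0.11      ]]
bar cloud 119 [0.49133048 0.22074658 0.26564721] 0.2737119395724095 [0.05160941 0.48130166]
lid normal [ 0.6302671  -0.00985296  0.77631585] ang 0.6819366088420359
```

Call:
{"fn": "drive_tool", "kwargs": {
  "series": [
    {"dp": [0.3,0,-0.4]},
    {"dp": [0.3,0,-0.4]},
    {"dp": [0.3,0,-0.4]},
    {"angular": [0,0,-0.0715]},
    {"angular": [0,0,-0.0715]},
    {"angular": [0,0,-0.0715]},
    {"angular": [0,0,-0.0715]},
    {"angular": [0,0,-0.0715]},
    {"angular": [0,0,-0.0715]},
    {"angular": [0,0,-0.0715]},
    {"angular": [0,0,-0.0715]},
    {"angular": [0,0,-0.0715]}
  ],
  "gripper": 0.35,
  "squeeze": 50
}}

```text
schema error: expected keys dp, angular
```

Call:
{"fn": "drive_tool", "kwargs": {
  "series": [
    {"dp": [0.3,0,-0.4],"angular": [0,0,0]},
    {"dp": [0.3,0,-0.4],"angular": [0,0,0]},
    {"dp": [0.3,0,-0.4],"angular": [0,0,0]},
    {"dp": [0,0,0],"angular": [0,0,-0.0715]},
    {"dp": [0,0,0],"angular": [0,0,-0.0715]},
    {"dp": [0,0,0],"angular": [0,0,-0.0715]},
    {"dp": [0,0,0],"angular": [0,0,-0.0715]},
    {"dp": [0,0,0],"angular": [0,0,-0.0715]},
    {"dp": [0,0,0],"angular": [0,0,-0.0715]},
    {"dp": [0,0,0],"angular": [0,0,-0.0715]},
    {"dp": [0,0,0],"angular": [0,0,-0.0715]},
    {"dp": [0,0,0],"angular": [0,0,-0.0715]}
  ],
  "gripper": 0.35,
  "squeeze": 50
}}

```text
clock: 2.5
position: [0.2549, -0.5505, 0.3512]
eef_rot: [[-0.007, 1.0, -0.0], [1.0, 0.007, 0.0], [0.0, -0.0, -1.0]]
contact_force: [0.6, 0.2, 0.5]
grip_width: 0.0298
finger_force: 0.0
```

```bash
python3 - <<'E'
from h import *
rel([.4735,.219,.3205]); s=sensors.get_state();print(s['joints'],s['eef_rot'],s['grip_width'])
E
```

```text
TCP [ 0.2549 -0.5505  0.3512] dp share [6.399 1.866 0.257]
[-1.25096627e+00  2.88262539e-01  1.32029273e+00  1.26494330e-05
  1.53330939e+00 -1.25781118e+00] [[-6.84437475e-03  9.99976574e-01 -7.35209038e-05]
 [ 9.99976542e-01  6.84439381e-03  2.62187493e-04]
 [ 2.62684557e-04 -7.17246698e-05 -9.99999963e-01]] 0.029779126846780687
```

Call:
{"fn": "drive_tool", "kwargs": {
  "series": [
    {"dp": [0.3,0.28,0],"angular": [0,0,0]},
    {"dp": [0.3,0.28,0],"angular": [0,0,0]},
    {"dp": [0.3,0.28,0],"angular": [0,0,0]},
    {"dp": [0.3,0.28,0],"angular": [0,0,0]},
    {"dp": [0.3,0.28,0],"angular": [0,0,0]},
    {"dp": [0.3,0.28,0],"angular": [0,0,0]},
    {"dp": [0.4,0,0],"angular": [0,0,0]},
    {"dp": [0.4,0,0],"angular": [0,0,0]},
    {"dp": [0.4,0,0],"angular": [0,0,0]},
    {"dp": [0.4,0,0],"angular": [0,0,0]},
    {"dp": [0.4,0,0],"angular": [0,0,0]},
    {"dp": [0.4,0,0],"angular": [0,0,0]}
  ]
}}

```text
clock: 3.7
position: [0.4557, -0.0445, 0.3515]
eef_rot: [[-0.001, 1.0, 0.001], [1.0, 0.001, 0.0], [0.0, 0.001, -1.0]]
contact_force: [0.5, -0.1, -0.2]
grip_width: 0.0293
finger_force: 0.0
```

Call:
{"fn": "drive_tool", "kwargs": {
  "series": [
    {"dp": [0.4,0,0],"angular": [0,0,0]},
    {"dp": [0.4,0,0],"angular": [0,0,0]},
    {"dp": [0.4,0,0],"angular": [0,0,0]},
    {"dp": [0.3,0,0],"angular": [0,0,0]},
    {"dp": [0.2,0,0],"angular": [0,0,0]},
    {"dp": [0,0,0],"angular": [-0.0743,0,0]},
    {"dp": [0,0,0],"angular": [-0.0743,0,0]},
    {"dp": [0,0,0],"angular": [0,0,0]}
  ]
}}

```text
clock: 4.5
position: [0.4499, 0.1574, 0.3485]
eef_rot: [[-0.003, 0.957, 0.289], [1.0, 0.004, -0.0], [-0.001, 0.289, -0.957]]
contact_force: [-1.5, -0.2, -0.2]
grip_width: 0.0304
finger_force: 0.0
```

```bash
python3 - <<'E'
from h import *
z=np.array([.292,0,-.956]);y=np.array([.956,0,.292]);x=np.array([0.,1,0])
rel([.4735,.219,.3205],np.c_[x,y,z]); rel([.497,.219,.244]); s=sensors.get_state();print(s['joints'])
E
```

```text
TCP [0.4499 0.1574 0.3485] dp share [0.513 0.122 0.28 ]
ang share [-0.002  0.     0.002]
TCP [0.4499 0.1574 0.3485] dp share [0.513 0.126 0.947]
[ 0.24723145 -0.0715403   1.7801607  -0.07772007  1.14949349  0.26539267]
```

Call:
{"fn": "drive_tool", "kwargs": {
  "series": [
    {"dp": [0.26,0.06,0],"angular": [0,0,0]},
    {"dp": [0.253,0.065,0],"angular": [0,0,0]},
    {"dp": [0,0,0.2],"angular": [0,0,0]},
    {"dp": [0,0,0.2],"angular": [0,0,0]},
    {"dp": [0,0,0.15],"angular": [0,0,0]},
    {"dp": [0,0,0.1],"angular": [0,0,0]},
    {"dp": [0,0,0.1],"angular": [0,0,0]},
    {"dp": [0,0,0.1],"angular": [0,0,0]},
    {"dp": [0,0,0.05],"angular": [0,0,0]},
    {"dp": [0,0,0.05],"angular": [0,0,0]},
    {"dp": [0,0,0],"angular": [0,0,0]}
  ]
}}

```text
clock: 5.6
position: [0.5035, 0.2191, 0.2462]
eef_rot: [[-0.001, 0.956, 0.292], [1.0, 0.001, 0.0], [-0.0, 0.292, -0.956]]
contact_force: [-0.5, 1.0, 0.3]
grip_width: 0.0301
finger_force: 0.0
```

Call:
{"fn": "drive_tool", "kwargs": {
  "series": [
    {"dp": [0,0,0],"angular": [0,0,0]},
    {"dp": [0,0,0],"angular": [0,0,0]},
    {"dp": [0,0,0],"angular": [0,0,0]},
    {"dp": [0,0,0],"angular": [0,0,0]},
    {"dp": [0,0,0],"angular": [0,0,0]}
  ],
  "gripper": 0,
  "squeeze": 40
}}

```text
clock: 6.1
position: [0.5028, 0.2192, 0.2469]
eef_rot: [[-0.001, 0.956, 0.292], [1.0, 0.001, 0.0], [-0.0, 0.292, -0.956]]
contact_force: [-5.3, -0.1, 2.7]
grip_width: 0.0105
finger_force: 39.2
```

```bash
python3 - <<'E'
from h import *
R=np.array(sensors.get_state()['eef_rot'])
a=np.linspace(np.radians(60.3),np.radians(125.2),19)
P=np.c_[-np.cos(a),0*a,np.sin(a)]*.1775
print(np.round(np.diff(P,axis=0)@R/.12,3)[:,1:].tolist())
E
```

```text
[[0.091, -0.018], [0.092, -0.012], [0.093, -0.006], [0.093, -0.0], [0.093, 0.006], [0.092, 0.012], [0.091, 0.017], [0.09, 0.023], [0.089, 0.029], [0.087, 0.034], [0.084, 0.04], [0.082, 0.045], [0.079, 0.05], [0.075, 0.055], [0.072, 0.059], [0.068, 0.064], [0.064, 0.068], [0.059, 0.072]]
```

Call:
{"fn": "drive_tool", "kwargs": {
  "series": [
    {"dp": [0,0.091,-0.018],"angular": [0,0,0]},
    {"dp": [0,0.092,-0.012],"angular": [0,0,0]},
    {"dp": [0,0.093,-0.006],"angular": [0,0,0]},
    {"dp": [0,0.093,0],"angular": [0,0,0]},
    {"dp": [0,0.093,0.006],"angular": [0,0,0]},
    {"dp": [0,0.092,0.012],"angular": [0,0,0]},
    {"dp": [0,0.091,0.017],"angular": [0,0,0]},
    {"dp": [0,0.09,0.023],"angular": [0,0,0]}
  ]
}}

```text
clock: 6.9
position: [0.5882, 0.2179, 0.2698]
eef_rot: [[-0.0, 0.957, 0.291], [1.0, 0.001, -0.002], [-0.003, 0.291, -0.957]]
contact_force: [-3.9, -5.4, 0.1]
grip_width: 0.0107
finger_force: 41.3
```

Call:
{"fn": "drive_tool", "kwargs": {
  "series": [
    {"dp": [0,0.089,0.029],"angular": [0,0,0]},
    {"dp": [0,0.087,0.034],"angular": [0,0,0]},
    {"dp": [0,0.084,0.04],"angular": [0,0,0]},
    {"dp": [0,0.082,0.045],"angular": [0,0,0]},
    {"dp": [0,0.079,0.05],"angular": [0,0,0]},
    {"dp": [0,0.075,0.055],"angular": [0,0,0]},
    {"dp": [0,0.072,0.059],"angular": [0,0,0]},
    {"dp": [0,0.068,0.064],"angular": [0,0,0]},
    {"dp": [0,0.064,0.068],"angular": [0,0,0]},
    {"dp": [0,0.055,0.066],"angular": [0,0,0]},
    {"dp": [0,0,0],"angular": [0,0,0]},
    {"dp": [0,0,0],"angular": [0,0,0]}
  ]
}}

```text
clock: 8.1
position: [0.6938, 0.2174, 0.2373]
eef_rot: [[0.0, 0.956, 0.293], [1.0, 0.001, -0.003], [-0.003, 0.293, -0.956]]
contact_force: [1.4, -6.6, -2.8]
grip_width: 0.0104
finger_force: 40.7
```

Call:
{"fn": "drive_tool", "kwargs": {
  "series": [
    {"dp": [0,0,0],"angular": [0,0,0]},
    {"dp": [0,0,0],"angular": [0,0,0]},
    {"dp": [0,0,0],"angular": [0,0,0]},
    {"dp": [0,0,-0.1],"angular": [0,0,0]},
    {"dp": [0,0,-0.2],"angular": [0,0,0]},
    {"dp": [0,0,-0.4],"angular": [0,0,0]},
    {"dp": [0,0,-0.4],"angular": [0,0,0]},
    {"dp": [0,-0.2,-0.1],"angular": [0.0743,0,0]},
    {"dp": [0,-0.3,0],"angular": [0.0743,0,0]},
    {"dp": [-0.2,-0.35,0],"angular": [0,0,0]},
    {"dp": [-0.4,0,0],"angular": [0,0,0]},
    {"dp": [-0.4,0,0],"angular": [0,0,0]}
  ],
  "gripper": 0.35
}}

```text
clock: 9.3
position: [0.5497, 0.0992, 0.3643]
eef_rot: [[-0.004, 1.0, 0.001], [1.0, 0.004, 0.0], [0.0, 0.001, -1.0]]
contact_force: [0.4, -0.4, 0.3]
grip_width: 0.03
finger_force: 0.0
```

```bash
cat >> h.py <<'E'
COL={'red':((170,10),120),'blue':((98,118),70),'green':((55,88),70)}
def drop_pose(p,col,n='top',roi=(160,240,330,450)):
    """bead centroid + silver ball side, from colour at bead height"""
    hsv=cv2.cvtColor(p,cv2.COLOR_RGB2HSV).astype(int);(a,b),s=COL[col];h=hsv[...,0]
    m=((h>=a)|(h<=b)) if a>b else ((h>=a)&(h<=b)); m&=(hsv[...,1]>s)
    w=np.zeros_like(m);w[roi[0]:roi[1],roi[2]:roi[3]]=1;m&=w
    k,l,st,c=cv2.connectedComponentsWithStats(m.astype(np.uint8)); i=1+st[1:,4].argmax()
    v,u=np.nonzero(l==i); W=world(n,np.c_[u,v],z=.02); c=W.mean(0); ax=np.linalg.svd((W-c)[:,:2])[2][0]; ax=np.r_[ax,0]
    # brass lies on the tip side: hue 15-28 saturated
    o=[]
    for sg in(1,-1):
        q=proj(n,c+sg*ax*.053+[0,0,-.004])[0].round().astype(int); o.append(hsv[q[1]-1:q[1]+2,q[0]-1:q[0]+2,1].mean())
    ax=-ax if o[0]>o[1] else ax   # ax from tip to ball
    return c,ax,st[i,4],o
E
python3 - <<'E'
from h import *
p,d=snap('top','top1.png')
for c in COL:
    m,ax,n,o=drop_pose(p,c); b=m+ax*.060; print(c,m.round(4),'ax',np.degrees(np.arctan2(ax[1],ax[0])).round(1),n,np.round(o),'ball',b.round(4), proj('top',b).round(1))
P=cloud('top',d);Q=P[100:180,240:310].reshape(-1,3);Q=Q[np.isfinite(Q[:,0])&(Q[:,2]>.2)&(Q[:,0]>.58)&(Q[:,2]<.29)];print(len(Q),np.percentile(Q,[2,50,98],axis=0).round(3))
p2=p[60:330,130:530,::-1];cv2.imwrite('pics/b.png',cv2.resize(p2,None,fx=2,fy=2))
print(sensors.get_state()['position'],sensors.get_state()['eef_rot'].round(3).tolist())
E
```

```text
red [ 0.4914 -0.0322  0.02  ] ax 172.8 107 [ 17. 162.] ball [ 0.4319 -0.0247  0.02  ] [[350.6 215. ]]
blue [ 0.4805 -0.2108  0.02  ] ax 169.8 124 [ 21. 160.] ball [ 0.4215 -0.2002  0.02  ] [[401.6 218.4]]
green [ 0.4846 -0.2895  0.02  ] ax -1.3 99 [167.  19.] ball [ 0.5446 -0.2909  0.02  ] [[427.9 182.9]]
685 [[0.622 0.147 0.211]
 [0.671 0.267 0.228]
 [0.696 0.307 0.263]]
[0.55015138 0.09140929 0.36452279] [[0.001, 1.0, 0.001], [1.0, -0.001, -0.006], [-0.006, 0.001, -1.0]]
```

View pics/b.png

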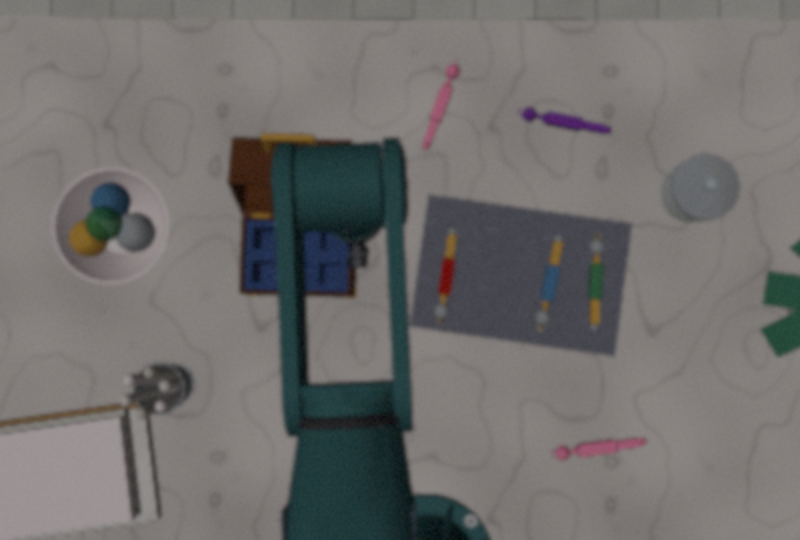

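The lid is folded right back with its bar at (274,129), and both pocket rows are visible. The ornaments have not moved.

Call:
{"fn": "drive_tool", "kwargs": {
  "series": [
    {"dp": [0,0,0],"angular": [0,0,0.0708]},
    {"dp": [0,0,0],"angular": [0,0,0.0708]},
    {"dp": [0,0,0],"angular": [0,0,0.0708]},
    {"dp": [0,0,0],"angular": [0,0,0.0708]},
    {"dp": [0,0,0],"angular": [0,0,0.0708]},
    {"dp": [0,0,0],"angular": [0,0,0.0708]},
    {"dp": [0,0,0],"angular": [0,0,0.0708]},
    {"dp": [0,0,0],"angular": [0,0,0.0708]},
    {"dp": [0,0,0],"angular": [0,0,0.0708]},
    {"dp": [0,0,0],"angular": [0,0,0.0708]},
    {"dp": [0,0,0],"angular": [0,0,0.0708]},
    {"dp": [0,0,0],"angular": [0,0,0.0708]}
  ],
  "gripper": 0.6
}}

```text
clock: 10.55
position: [0.5506, 0.0997, 0.3646]
eef_rot: [[0.991, -0.133, 0.002], [-0.133, -0.991, 0.0], [0.002, -0.001, -1.0]]
contact_force: [0.8, -0.6, -0.4]
grip_width: 0.0512
finger_force: 0.0
```

```bash
cat >> h.py <<'E'
def Rd(yaw):  # tool down, x axis at yaw (deg)
    a=np.radians(yaw);x=np.array([np.cos(a),np.sin(a),0]);z=np.array([0,0,-1.]);return np.c_[x,np.cross(z,x),z]
E
python3 -c "
from h import *
rel([.4318,-.0237,.10],Rd(-7.2))"
```

```text
TCP [0.5506 0.0997 0.3646] dp share [-0.849  1.152  2.203]
ang share [-0.    -0.001 -0.004]
```

Call:
{"fn": "drive_tool", "kwargs": {
  "series": [
    {"dp": [-0.212,0.288,0],"angular": [0,0,0]},
    {"dp": [-0.212,0.288,0],"angular": [0,0,0]},
    {"dp": [-0.212,0.288,0],"angular": [0,0,0]},
    {"dp": [-0.212,0.288,0],"angular": [0,0,0]},
    {"dp": [0,0,0.4],"angular": [0,0,0]},
    {"dp": [0,0,0.4],"angular": [0,0,0]},
    {"dp": [0,0,0.4],"angular": [0,0,0]},
    {"dp": [0,0,0.4],"angular": [0,0,0]},
    {"dp": [0,0,0.4],"angular": [0,0,0]},
    {"dp": [0,0,0.2],"angular": [0,0,0]},
    {"dp": [0,0,0],"angular": [0,0,0]}
  ]
}}

```text
clock: 11.65
position: [0.43, -0.0241, 0.0974]
eef_rot: [[0.992, -0.127, -0.005], [-0.127, -0.992, 0.001], [-0.005, -0.001, -1.0]]
contact_force: [-0.8, 0.4, 0.6]
grip_width: 0.0512
finger_force: 0.0
```

```bash
python3 -c "
from h import *
rel([.4318,-.0237,.004],Rd(-7.2))"
```

```text
TCP [ 0.43   -0.0241  0.0974] dp share [ 0.019 -0.005  0.778]
ang share [-0.     0.003 -0.001]
```

Call:
{"fn": "drive_tool", "kwargs": {
  "series": [
    {"dp": [0.015,0,0.25],"angular": [0,0,0]},
    {"dp": [0,0,0.25],"angular": [0,0,0]},
    {"dp": [0,0,0.15],"angular": [0,0,0]},
    {"dp": [0,0,0.08],"angular": [0,0,0]},
    {"dp": [0,0,0.045],"angular": [0,0,0]},
    {"dp": [0,0,0],"angular": [0,0,0]}
  ]
}}

```text
clock: 12.25
position: [0.4348, -0.0252, 0.007]
eef_rot: [[0.992, -0.127, 0.001], [-0.127, -0.992, -0.0], [0.001, 0.0, -1.0]]
contact_force: [0.8, 0.2, -0.3]
grip_width: 0.0512
finger_force: 0.0
```

Call:
{"fn": "drive_tool", "kwargs": {
  "series": [
    {"dp": [0,0,0],"angular": [0,0,0]},
    {"dp": [0,0,0],"angular": [0,0,0]},
    {"dp": [0,0,0],"angular": [0,0,0]},
    {"dp": [0,0,0],"angular": [0,0,0]},
    {"dp": [0,0,0],"angular": [0,0,0]},
    {"dp": [0,0,0],"angular": [0,0,0]}
  ],
  "gripper": 0,
  "squeeze": 50
}}

```text
clock: 12.85
position: [0.4347, -0.0252, 0.0073]
eef_rot: [[0.992, -0.127, 0.002], [-0.127, -0.992, -0.0], [0.002, -0.0, -1.0]]
contact_force: [0.3, 0.9, 7.0]
grip_width: 0.0231
finger_force: 48.6
```

Call:
{"fn": "drive_tool", "kwargs": {
  "series": [
    {"dp": [0,0,-0.05],"angular": [0,0,0]},
    {"dp": [0,0,-0.1],"angular": [0,0,0]},
    {"dp": [0,0,-0.2],"angular": [0,0,0]},
    {"dp": [0,0,-0.3],"angular": [0,0,0]},
    {"dp": [0,0,-0.4],"angular": [0,0,0]},
    {"dp": [0,0,-0.4],"angular": [0,0,0]},
    {"dp": [0,0,-0.4],"angular": [0,0,0]},
    {"dp": [0,0,-0.3],"angular": [0,0,0]},
    {"dp": [0,0,-0.2],"angular": [0,0,0]},
    {"dp": [0,0,-0.1],"angular": [0,0,0]},
    {"dp": [0,0,0],"angular": [0,0,0]},
    {"dp": [0,0,0],"angular": [0,0,0]}
  ]
}}

```text
clock: 14.05
position: [0.4328, -0.0249, 0.2992]
eef_rot: [[0.992, -0.127, -0.002], [-0.127, -0.992, 0.001], [-0.002, -0.0, -1.0]]
contact_force: [0.2, -0.1, -1.6]
grip_width: 0.0234
finger_force: 49.1
```

Call:
{"fn": "drive_tool", "kwargs": {
  "series": [
    {"dp": [0,0,0],"angular": [0,0,0]},
    {"dp": [0,0,0],"angular": [0,0,0]},
    {"dp": [0,0,0],"angular": [0,0,0]},
    {"dp": [0,0,0],"angular": [0,0,0]},
    {"dp": [0,0,0],"angular": [0,0,0]},
    {"dp": [0,0,0],"angular": [0,0,0]},
    {"dp": [0,0,0],"angular": [0,0,0]},
    {"dp": [0,0,0],"angular": [0,0,0]},
    {"dp": [0,0,0],"angular": [0,0,0]},
    {"dp": [0,0,0],"angular": [0,0,0]},
    {"dp": [0,0,0],"angular": [0,0,0]},
    {"dp": [0,0,0],"angular": [0,0,0]}
  ],
  "squeeze": 3
}}

```text
clock: 15.25
position: [0.4338, -0.0251, 0.3004]
eef_rot: [[0.992, -0.127, 0.0], [-0.127, -0.992, 0.0], [0.0, -0.0, -1.0]]
contact_force: [0.2, 0.2, -1.5]
grip_width: 0.0231
finger_force: 49.1
```

Call:
{"fn": "drive_tool", "kwargs": {
  "series": [
    {"dp": [0,0,0],"angular": [0,0,0]},
    {"dp": [0,0,0],"angular": [0,0,0]},
    {"dp": [0,0,0],"angular": [0,0,0]},
    {"dp": [0,0,0],"angular": [0,0,0]}
  ],
  "gripper": 0,
  "squeeze": 3
}}

```text
clock: 15.65
position: [0.4338, -0.0251, 0.3004]
eef_rot: [[0.992, -0.127, -0.0], [-0.127, -0.992, 0.0], [-0.0, -0.0, -1.0]]
contact_force: [0.2, -0.3, -0.5]
grip_width: 0.0229
finger_force: 49.1
```

Call:
{"fn": "drive_tool", "kwargs": {
  "series": [
    {"dp": [0,0,0],"angular": [0,0,0]},
    {"dp": [0,0,0],"angular": [0,0,0]},
    {"dp": [0,0,0],"angular": [0,0,0]},
    {"dp": [0,0,0],"angular": [0,0,0]}
  ],
  "gripper": 0.01,
  "squeeze": 3
}}

```text
clock: 16.05
position: [0.4339, -0.0251, 0.3004]
eef_rot: [[0.992, -0.127, 0.0], [-0.127, -0.992, 0.0], [-0.0, -0.0, -1.0]]
contact_force: [-0.3, -0.2, -1.9]
grip_width: 0.023
finger_force: 49.1
```

Call:
{"fn": "drive_tool", "kwargs": {
  "series": [
    {"dp": [0,0,0],"angular": [0,0,0]},
    {"dp": [0,0,0],"angular": [0,0,0]},
    {"dp": [0,0,0],"angular": [0,0,0]}
  ],
  "gripper": 0.2,
  "squeeze": 20
}}

```text
clock: 16.35
position: [0.4338, -0.0251, 0.3004]
eef_rot: [[0.992, -0.127, 0.0], [-0.127, -0.992, 0.0], [-0.0, -0.0, -1.0]]
contact_force: [0.3, 0.5, -0.7]
grip_width: 0.0229
finger_force: 49.1
```

Call:
{"fn": "drive_tool", "kwargs": {
  "series": [
    {"dp": [0,0,0],"angular": [0,0,0]},
    {"dp": [0,0,0],"angular": [0,0,0]},
    {"dp": [0,0,0],"angular": [0,0,0]}
  ],
  "gripper": 0.26,
  "squeeze": 3
}}

```text
clock: 16.65
position: [0.4339, -0.0251, 0.3004]
eef_rot: [[0.992, -0.127, 0.0], [-0.127, -0.992, 0.0], [0.0, -0.0, -1.0]]
contact_force: [0.7, -0.1, -1.3]
grip_width: 0.0231
finger_force: 49.1
```

Call:
{"fn": "drive_tool", "kwargs": {
  "series": [
    {"dp": [0,0,0.3],"angular": [0,0,0]},
    {"dp": [0,0,0.4],"angular": [0,0,0]},
    {"dp": [0,0,0.3],"angular": [0,0,0]},
    {"dp": [0,0,0.08],"angular": [0,0,0]},
    {"dp": [0,0,0],"angular": [0,0,0]},
    {"dp": [0,0,0],"angular": [0,0,0]}
  ],
  "gripper": 0.27,
  "squeeze": 3
}}

```text
clock: 17.25
position: [0.4352, -0.0254, 0.1721]
eef_rot: [[0.992, -0.127, 0.002], [-0.127, -0.992, -0.0], [0.002, 0.0, -1.0]]
contact_force: [0.6, -1.3, -1.7]
grip_width: 0.0232
finger_force: 42.0
```

Call:
{"fn": "drive_tool", "kwargs": {
  "series": [
    {"dp": [0,0,0],"angular": [0,0,0]},
    {"dp": [0,0,0],"angular": [0,0,0]}
  ],
  "gripper": 0.28,
  "squeeze": 3
}}

```text
clock: 17.45
position: [0.4354, -0.0254, 0.1724]
eef_rot: [[0.992, -0.127, 0.004], [-0.127, -0.992, -0.001], [0.004, 0.0, -1.0]]
contact_force: [0.4, 0.6, -2.4]
grip_width: 0.0238
finger_force: 25.0
```

Call:
{"fn": "drive_tool", "kwargs": {
  "series": [
    {"dp": [0,0,0],"angular": [0,0,0]},
    {"dp": [0,0,0],"angular": [0,0,0]},
    {"dp": [0,0,0],"angular": [0,0,0]}
  ],
  "gripper": 0.29
}}

```text
clock: 17.75
position: [0.4335, -0.025, 0.1709]
eef_rot: [[0.992, -0.127, -0.001], [-0.127, -0.992, 0.0], [-0.001, -0.0, -1.0]]
contact_force: [-1.6, 1.3, -1.5]
grip_width: 0.0248
finger_force: 10.6
```

Call:
{"fn": "drive_tool", "kwargs": {
  "series": [
    {"dp": [0,0,0],"angular": [0,0,0]},
    {"dp": [0,0,0],"angular": [0,0,0]},
    {"dp": [0,0,0],"angular": [0,0,0]},
    {"dp": [0,0,0],"angular": [0,0,0]},
    {"dp": [0,0,0],"angular": [0,0,0]},
    {"dp": [0,0,0],"angular": [0,0,0]},
    {"dp": [0,0,0],"angular": [0,0,0]},
    {"dp": [0,0,0],"angular": [0,0,0]}
  ],
  "gripper": 0.294
}}

```text
clock: 18.55
position: [0.4339, -0.0251, 0.1708]
eef_rot: [[0.992, -0.127, 0.0], [-0.127, -0.992, 0.0], [0.0, -0.0, -1.0]]
contact_force: [0.7, 0.3, -1.5]
grip_width: 0.0251
finger_force: 6.0
```

```bash
python3 - <<'E'
from h import *
p,d=snap('side'); q=proj('side',[.4335,-.025,.10])[0].astype(int); print(q)
c=p[q[1]-60:q[1]+60,q[0]-60:q[0]+60,::-1]; cv2.imwrite('pics/s1.png',cv2.resize(c,None,fx=4,fy=4,interpolation=cv2.INTER_CUBIC))
E
```

```text
[322 176]
```

View pics/s1.png

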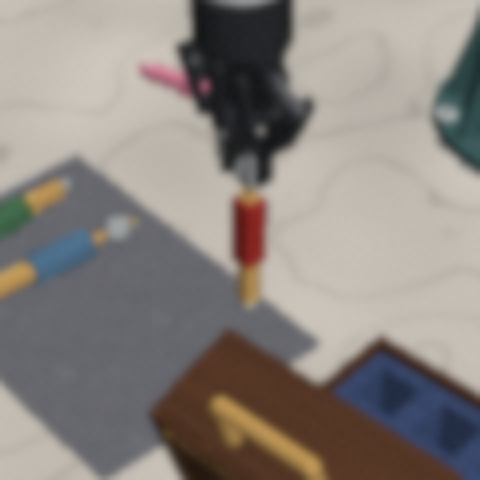

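The red ornament hangs straight down from the gripper, with its bead at side px (324,173). Clamp it, and check its offset and the pocket centre.

Call:
{"fn": "drive_tool", "kwargs": {
  "series": [
    {"dp": [0,0,0],"angular": [0,0,0]},
    {"dp": [0,0,0],"angular": [0,0,0]},
    {"dp": [0,0,0],"angular": [0,0,0]},
    {"dp": [0,0,-0.2],"angular": [0,0,0]},
    {"dp": [0,0,-0.3],"angular": [0,0,0]},
    {"dp": [0,0,-0.3],"angular": [0,0,0]},
    {"dp": [0,0,-0.3],"angular": [0,0,0]},
    {"dp": [0,0,-0.1],"angular": [0,0,0]},
    {"dp": [0,0,0],"angular": [0,0,0.05]}
  ],
  "gripper": 0,
  "squeeze": 50
}}

```text
clock: 19.5
position: [0.4352, -0.0254, 0.3167]
eef_rot: [[0.974, -0.227, 0.004], [-0.227, -0.974, -0.001], [0.004, -0.0, -1.0]]
contact_force: [1.1, 0.5, -2.4]
grip_width: 0.0227
finger_force: 49.3
```

```bash
python3 - <<'E'
from h import *
print('bead world at z.12',world('side',[[323.9,173.2]],z=.12))
p,d=snap('top','top2.png');P=cloud('top',d)
# pockets: dark blue deep points
m=(P[...,2]<.085)&(P[...,0]>.462)&(P[...,0]<.58)&(P[...,1]>.13)&(P[...,1]<.305)&(P[...,2]>0)
k,l,st,c=cv2.connectedComponentsWithStats(m.astype(np.uint8))
for i in range(1,k):
    if st[i,4]>8: print(st[i].tolist(),c[i].round(1),world('top',[c[i]],z=.1)[0].round(4))
m=(P[...,2]>.092)&(P[...,2]<.118)&(P[...,0]>.44)&(P[...,0]<.6)&(P[...,1]>.11)&(P[...,1]<.32);Q=P[m];print(np.percentile(Q,[1,99],axis=0).round(3))
cv2.imwrite('pics/c3.png',cv2.resize(p[120:220,230:330,::-1],None,fx=6,fy=6,interpolation=cv2.INTER_CUBIC))
rel([.493,.273,.31],Rd(-1.1))
E
```

```text
bead world at z.12 [[ 0.43490026 -0.01909203  0.12      ]]
[257, 173, 10, 11, 101] [261.4 178.4] [0.5506 0.2735 0.1   ]
[273, 174, 12, 11, 119] [279.  178.9] [0.5492 0.2154 0.1   ]
[291, 174, 11, 11, 117] [295.9 179.1] [0.5487 0.1592 0.1   ]
[256, 190, 10, 11, 107] [260.6 195.1] [0.4951 0.2755 0.1   ]
[273, 191, 11, 11, 113] [278.1 195.6] [0.4937 0.2175 0.1   ]
[290, 191, 11, 11, 111] [295.5 196. ] [0.4928 0.1601 0.1   ]
[[0.457 0.124 0.093]
 [0.597 0.311 0.117]]
TCP [ 0.4342 -0.0252  0.3153] dp share [-0.105 -2.53   0.044]
ang share [ 0.    -0.001 -0.108]
```

View pics/c3.png

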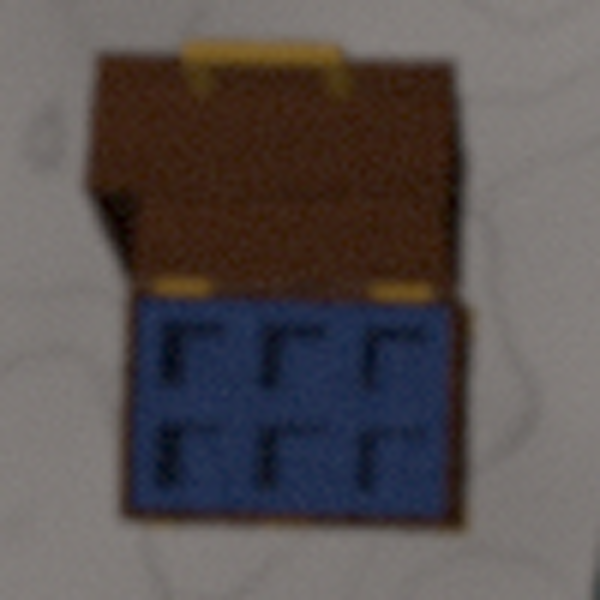

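The crop shows six pockets, with the front row at top px (260.6,195), (278,195.6) and (295.5,196). Those agree with the geometry to 2 mm.

Call:
{"fn": "drive_tool", "kwargs": {
  "series": [
    {"dp": [0,-0.3,0],"angular": [0,0,-0.054]},
    {"dp": [0,-0.35,0],"angular": [0,0,-0.054]},
    {"dp": [0,-0.35,0],"angular": [0,0,0]},
    {"dp": [0,-0.35,0],"angular": [0,0,0]},
    {"dp": [0,-0.35,0],"angular": [0,0,0]},
    {"dp": [0,-0.3,0],"angular": [0,0,0]},
    {"dp": [0,-0.2,0],"angular": [0,0,0]},
    {"dp": [0,-0.1,0],"angular": [0,0,0]},
    {"dp": [0,0,0],"angular": [0,0,0]},
    {"dp": [0,0,0],"angular": [0,0,0]}
  ]
}}

```text
clock: 20.55
position: [0.4489, 0.2487, 0.3141]
eef_rot: [[1.0, -0.011, -0.001], [-0.011, -1.0, -0.001], [-0.001, 0.001, -1.0]]
contact_force: [0.3, -0.1, -0.4]
grip_width: 0.0231
finger_force: 49.5
```

```bash
python3 - <<'E'
from h import *
rel([.4945,.275,.31],Rd(-1.1))
p,d=snap('side'); X=sensors.get_state()['position']; q=proj('side',X+[0,0,-.05])[0]; print(q)
hsv=cv2.cvtColor(p,cv2.COLOR_RGB2HSV).astype(int); m=((hsv[...,0]>170)|(hsv[...,0]<8))&(hsv[...,1]>140)
k,l,st,c=cv2.connectedComponentsWithStats(m.astype(np.uint8))
for i in range(1,k):
    if st[i,4]>15: print(st[i],c[i], world('side',[c[i]],z=X[2]-.05))
q=q.astype(int);cc=p[max(0,q[1]-60):q[1]+60,q[0]-60:q[0]+60,::-1]; cv2.imwrite('pics/s2.png',cv2.resize(cc,None,fx=4,fy=4,interpolation=cv2.INTER_CUBIC))
E
```

```text
TCP [0.4489 0.2487 0.3141] dp share [ 0.378 -0.224  0.033]
ang share [0.001 0.001 0.004]
[397.22417259 176.20804599]
[395 169  10  19 134] [398.98507463 177.85820896] [[0.45160052 0.25544918 0.26429094]]
```

View pics/s2.png

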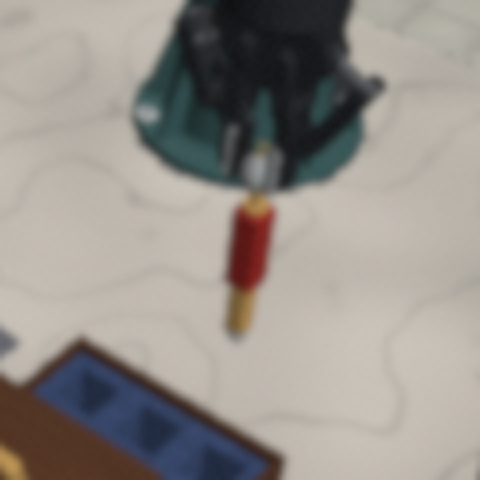

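Call:
{"fn": "drive_tool", "kwargs": {
  "series": [
    {"dp": [0.15,-0.1,0],"angular": [0,0,0]},
    {"dp": [0.15,-0.1,0],"angular": [0,0,0]},
    {"dp": [0.087,-0.016,0],"angular": [0,0,0]},
    {"dp": [0,0,0],"angular": [0,0,0]},
    {"dp": [0,0,0.2],"angular": [0,0,0]},
    {"dp": [0,0,0.2],"angular": [0,0,0]},
    {"dp": [0,0,0],"angular": [0,0,0]}
  ]
}}

```text
clock: 21.3
position: [0.4928, 0.273, 0.2637]
eef_rot: [[1.0, -0.012, -0.007], [-0.012, -1.0, -0.003], [-0.007, 0.003, -1.0]]
contact_force: [0.0, -0.5, -2.1]
grip_width: 0.0228
finger_force: 49.4
```

```bash
python3 -c "
from h import *
rel([.4955,.2745,.152],Rd(-1.1))"
```

```text
TCP [0.4928 0.273  0.2637] dp share [ 0.028 -0.016  0.931]
ang share [0.002 0.003 0.004]
```

Call:
{"fn": "drive_tool", "kwargs": {
  "series": [
    {"dp": [0.02,-0.012,0.08],"angular": [0,0,0]},
    {"dp": [0,0,0.1],"angular": [0,0,0]},
    {"dp": [0,0,0.1],"angular": [0,0,0]},
    {"dp": [0,0,0.12],"angular": [0,0,0]},
    {"dp": [0,0,0.12],"angular": [0,0,0]},
    {"dp": [0,0,0.12],"angular": [0,0,0]},
    {"dp": [0,0,0.1],"angular": [0,0,0]},
    {"dp": [0,0,0.08],"angular": [0,0,0]},
    {"dp": [0,0,0.06],"angular": [0,0,0]},
    {"dp": [0,0,0],"angular": [0,0,0]}
  ]
}}

```text
clock: 22.3
position: [0.4978, 0.2763, 0.1602]
eef_rot: [[1.0, -0.011, -0.002], [-0.011, -1.0, -0.0], [-0.002, 0.001, -1.0]]
contact_force: [-0.7, -0.1, -1.9]
grip_width: 0.0229
finger_force: 49.5
```

Call:
{"fn": "drive_tool", "kwargs": {
  "series": [
    {"dp": [-0.015,0,0.03],"angular": [0,0,0]},
    {"dp": [0,0,0.03],"angular": [0,0,0]},
    {"dp": [0,0,0.02],"angular": [0,0,0]},
    {"dp": [0,0,0],"angular": [0,0,0]}
  ]
}}

```text
clock: 22.7
position: [0.497, 0.2766, 0.152]
eef_rot: [[1.0, -0.011, 0.001], [-0.011, -1.0, 0.0], [0.001, -0.0, -1.0]]
contact_force: [0.0, -0.1, 0.9]
grip_width: 0.0226
finger_force: 49.7
```

Call:
{"fn": "drive_tool", "kwargs": {
  "series": [
    {"dp": [0,0,0.015],"angular": [0,0,0]},
    {"dp": [0,0,0.01],"angular": [0,0,0]},
    {"dp": [0,0,0],"angular": [0,0,0]}
  ]
}}

```text
clock: 23.0
position: [0.4994, 0.2773, 0.1514]
eef_rot: [[1.0, -0.011, 0.006], [-0.011, -1.0, 0.002], [0.006, -0.002, -1.0]]
contact_force: [0.2, -1.3, 13.3]
grip_width: 0.0223
finger_force: 50.8
```

Call:
{"fn": "drive_tool", "kwargs": {
  "series": [
    {"dp": [0,0,-0.015],"angular": [0,0,0]},
    {"dp": [0,0,0],"angular": [0,0,0]},
    {"dp": [0,0,0],"angular": [0,0,0]}
  ],
  "gripper": 0.285
}}

```text
clock: 23.3
position: [0.4975, 0.2769, 0.1514]
eef_rot: [[1.0, -0.011, 0.002], [-0.011, -1.0, 0.001], [0.002, -0.001, -1.0]]
contact_force: [-0.3, -0.5, 7.4]
grip_width: 0.0244
finger_force: 16.9
```

Call:
{"fn": "drive_tool", "kwargs": {
  "series": [
    {"dp": [0,0,0],"angular": [0,0,0]},
    {"dp": [0,0,0],"angular": [0,0,0]},
    {"dp": [0,0,0],"angular": [0,0,0]},
    {"dp": [0,0,0],"angular": [0,0,0]},
    {"dp": [0,0,0],"angular": [0,0,0]}
  ],
  "gripper": 0.3
}}

```text
clock: 23.8
position: [0.4965, 0.2765, 0.1502]
eef_rot: [[1.0, -0.011, -0.0], [-0.011, -1.0, 0.0], [-0.0, 0.0, -1.0]]
contact_force: [-0.0, -1.0, 3.6]
grip_width: 0.0256
finger_force: 1.5
```

Call:
{"fn": "drive_tool", "kwargs": {
  "series": [
    {"dp": [0,0,0],"angular": [0,0,0]},
    {"dp": [0,0,0],"angular": [0,0,0]},
    {"dp": [0,0,0],"angular": [0,0,0]},
    {"dp": [0,0,-0.1],"angular": [0,0,0]},
    {"dp": [0,0,-0.2],"angular": [0,0,0]},
    {"dp": [0,0,-0.35],"angular": [0,0,0]},
    {"dp": [0,0,-0.4],"angular": [0,0,0]},
    {"dp": [0,0.3,-0.2],"angular": [0,0,0]},
    {"dp": [-0.1,0.4,0],"angular": [0,0,0]},
    {"dp": [-0.1,0.4,0],"angular": [0,0,0]},
    {"dp": [-0.1,0.4,0],"angular": [0,0,0]},
    {"dp": [-0.1,0.4,0],"angular": [0,0,0]}
  ],
  "gripper": 0.42
}}

```text
clock: 25.0
position: [0.4452, 0.0475, 0.3014]
eef_rot: [[1.0, -0.011, 0.002], [-0.011, -1.0, -0.0], [0.002, 0.0, -1.0]]
contact_force: [0.5, -0.8, 0.6]
grip_width: 0.0359
finger_force: 0.0
```

```bash
python3 - <<'E'
from h import *
p,d=snap('top','top3.png')
for c in ('blue','green'):
    m,ax,n,o=drop_pose(p,c,roi=(140,260,300,500)); b=m+ax*.060; print(c,m.round(4),'ax',np.degrees(np.arctan2(ax[1],ax[0])).round(1),n,np.round(o),'ball',b.round(4), proj('top',b).round(1))
P=cloud('top',d);Q=P[180:210,245:275].reshape(-1,3);Q=Q[(Q[:,2]>.135)&(Q[:,2]<.2)];print(len(Q),np.median(Q,0),Q[:,2].max())
print(sensors.get_state()['position'])
cv2.imwrite('pics/c4.png',cv2.resize(p[120:240,230:450,::-1],None,fx=3.5,fy=3.5,interpolation=cv2.INTER_CUBIC))
E
```

```text
blue [ 0.4806 -0.211   0.02  ] ax 169.4 125 [ 21. 160.] ball [ 0.4217 -0.2     0.02  ] [[401.5 218.4]]
green [ 0.485  -0.2897  0.02  ] ax -4.3 105 [160.  18.] ball [ 0.5448 -0.2942  0.02  ] [[428.8 182.9]]
51 [0.50834916 0.26569659 0.16279503] 0.17760436906550167
[0.44307832 0.04097062 0.30116798]
```

View pics/c4.png

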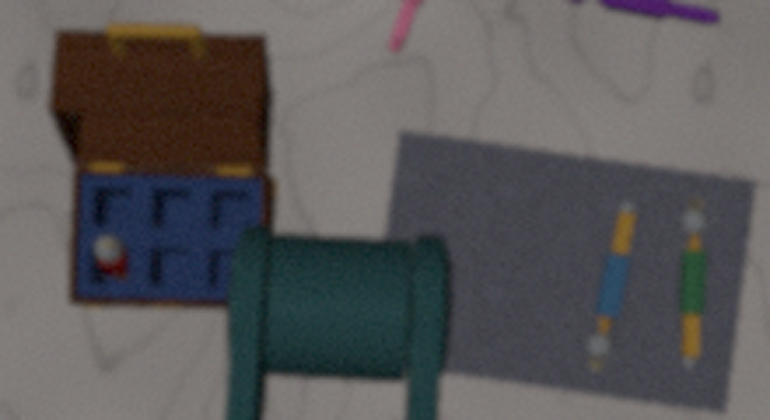

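Red stands in the front-left pocket, with its ball at top px (261,191). Blue and green are unmoved.

Call:
{"fn": "drive_tool", "kwargs": {
  "series": [
    {"dp": [0,0,0],"angular": [0,0,0.043]},
    {"dp": [0,0,0],"angular": [0,0,0.043]},
    {"dp": [0,0.4,0],"angular": [0,0,0]},
    {"dp": [0,0.4,0],"angular": [0,0,0]},
    {"dp": [0,0.4,0],"angular": [0,0,0]},
    {"dp": [0,0.4,0],"angular": [0,0,0]},
    {"dp": [0,0.2,0.2],"angular": [0,0,0]},
    {"dp": [0,0,0.4],"angular": [0,0,0]},
    {"dp": [0,0,0.4],"angular": [0,0,0]},
    {"dp": [0,0,0.4],"angular": [0,0,0]},
    {"dp": [0,0,0.2],"angular": [0,0,0]},
    {"dp": [0,0,0],"angular": [0,0,0]}
  ],
  "gripper": 0.6
}}

```text
clock: 26.25
position: [0.4044, -0.1619, 0.1061]
eef_rot: [[0.983, -0.183, -0.006], [-0.183, -0.983, 0.004], [-0.006, -0.002, -1.0]]
contact_force: [-0.9, 0.7, 0.9]
grip_width: 0.0516
finger_force: 0.0
```

```bash
python3 -c "
from h import *
rel([.4217,-.199,.004],Rd(-10.4))"
```

```text
TCP [ 0.4044 -0.1619  0.1061] dp share [0.203 0.28  0.849]
ang share [-0.001  0.003 -0.001]
```

Call:
{"fn": "drive_tool", "kwargs": {
  "series": [
    {"dp": [0.1,0.14,0],"angular": [0,0,0]},
    {"dp": [0.1,0.14,0],"angular": [0,0,0]},
    {"dp": [0,0,0.25],"angular": [0,0,0]},
    {"dp": [0,0,0.2],"angular": [0,0,0]},
    {"dp": [0,0,0],"angular": [0,0,0]},
    {"dp": [0,0,0],"angular": [0,0,0]}
  ]
}}

```text
clock: 26.85
position: [0.4249, -0.2011, 0.0557]
eef_rot: [[0.983, -0.182, 0.001], [-0.182, -0.983, -0.001], [0.001, 0.0, -1.0]]
contact_force: [0.7, -0.4, 0.1]
grip_width: 0.0512
finger_force: 0.0
```

```bash
python3 -c "
from h import *
rel([.4217,-.199,.005],Rd(-10.4))"
```

```text
TCP [ 0.4249 -0.2011  0.0557] dp share [-0.03  -0.012  0.423]
ang share [ 0.    -0.001 -0.001]
```

Call:
{"fn": "drive_tool", "kwargs": {
  "series": [
    {"dp": [-0.03,-0.012,0.15],"angular": [0,0,0]},
    {"dp": [0,0,0.13],"angular": [0,0,0]},
    {"dp": [0,0,0.09],"angular": [0,0,0]},
    {"dp": [0,0,0.05],"angular": [0,0,0]},
    {"dp": [0,0,0],"angular": [0,0,0]},
    {"dp": [0,0,0],"angular": [0,0,0]}
  ]
}}

```text
clock: 27.45
position: [0.4213, -0.1989, 0.0045]
eef_rot: [[0.983, -0.182, 0.001], [-0.182, -0.983, -0.0], [0.001, 0.0, -1.0]]
contact_force: [-0.2, -0.8, -0.5]
grip_width: 0.0513
finger_force: 0.0
```

Call:
{"fn": "drive_tool", "kwargs": {
  "series": [
    {"dp": [0,0,0],"angular": [0,0,0]},
    {"dp": [0,0,0],"angular": [0,0,0]},
    {"dp": [0,0,0],"angular": [0,0,0]},
    {"dp": [0,0,0],"angular": [0,0,0]},
    {"dp": [0,0,0],"angular": [0,0,0]},
    {"dp": [0,0,0],"angular": [0,0,0]}
  ],
  "gripper": 0,
  "squeeze": 50
}}

```text
clock: 28.05
position: [0.4211, -0.1988, 0.0044]
eef_rot: [[0.983, -0.182, 0.001], [-0.182, -0.983, -0.0], [0.001, 0.0, -1.0]]
contact_force: [-0.5, 0.4, 5.3]
grip_width: 0.0229
finger_force: 48.7
```

Call:
{"fn": "drive_tool", "kwargs": {
  "series": [
    {"dp": [0,0,-0.05],"angular": [0,0,0]},
    {"dp": [0,0,-0.1],"angular": [0,0,0]},
    {"dp": [0,0,-0.2],"angular": [0,0,0]},
    {"dp": [0,0,-0.3],"angular": [0,0,0]},
    {"dp": [0,0,-0.3],"angular": [0,0,0]},
    {"dp": [0,0,-0.25],"angular": [0,0,0]},
    {"dp": [0,0,-0.15],"angular": [0,0,0]},
    {"dp": [0,0,0],"angular": [0,0,0]},
    {"dp": [0,0,0],"angular": [0,0,0]}
  ]
}}

```text
clock: 28.95
position: [0.4203, -0.1984, 0.1657]
eef_rot: [[0.983, -0.182, -0.0], [-0.182, -0.983, 0.0], [-0.0, -0.0, -1.0]]
contact_force: [-0.3, -0.2, -1.6]
grip_width: 0.0231
finger_force: 49.1
```

Call:
{"fn": "drive_tool", "kwargs": {
  "series": [
    {"dp": [0,0,0],"angular": [0,0,0]},
    {"dp": [0,0,0],"angular": [0,0,0]},
    {"dp": [0,0,0],"angular": [0,0,0]}
  ],
  "gripper": 0.285
}}

```text
clock: 29.25
position: [0.4201, -0.1982, 0.1648]
eef_rot: [[0.983, -0.182, -0.002], [-0.182, -0.983, 0.001], [-0.002, -0.001, -1.0]]
contact_force: [-0.3, 0.2, -1.7]
grip_width: 0.0243
finger_force: 17.8
```

Call:
{"fn": "drive_tool", "kwargs": {
  "series": [
    {"dp": [0,0,0],"angular": [0,0,0]},
    {"dp": [0,0,0],"angular": [0,0,0]},
    {"dp": [0,0,0],"angular": [0,0,0]},
    {"dp": [0,0,0],"angular": [0,0,0]},
    {"dp": [0,0,0],"angular": [0,0,0]},
    {"dp": [0,0,0],"angular": [0,0,0]},
    {"dp": [0,0,0],"angular": [0,0,0]},
    {"dp": [0,0,0],"angular": [0,0,0]},
    {"dp": [0,0,0],"angular": [0,0,0]}
  ],
  "gripper": 0.295
}}

```text
clock: 30.15
position: [0.4207, -0.1986, 0.1659]
eef_rot: [[0.983, -0.182, -0.0], [-0.182, -0.983, 0.0], [-0.0, -0.0, -1.0]]
contact_force: [-0.6, -0.4, -2.4]
grip_width: 0.0252
finger_force: 5.3
```

Call:
{"fn": "drive_tool", "kwargs": {
  "series": [
    {"dp": [0,0,0],"angular": [0,0,0]},
    {"dp": [0,0,0],"angular": [0,0,0]},
    {"dp": [0,0,0],"angular": [0,0,0]},
    {"dp": [0,0,-0.2],"angular": [0,0,0]},
    {"dp": [0,0,-0.3],"angular": [0,0,0]},
    {"dp": [0,0,-0.3],"angular": [0,0,0]},
    {"dp": [0,0,-0.3],"angular": [0,0,0]},
    {"dp": [0,0,-0.15],"angular": [0,0,0]},
    {"dp": [0,-0.2,0],"angular": [0,0,-0.041]},
    {"dp": [0,-0.3,0],"angular": [0,0,-0.041]},
    {"dp": [0,-0.3,0],"angular": [0,0,0]},
    {"dp": [0,-0.3,0],"angular": [0,0,0]}
  ],
  "gripper": 0,
  "squeeze": 50
}}

```text
clock: 31.35
position: [0.43, -0.0661, 0.3159]
eef_rot: [[1.0, -0.02, 0.0], [-0.02, -1.0, 0.0], [0.0, -0.0, -1.0]]
contact_force: [0.8, 0.4, -1.3]
grip_width: 0.0229
finger_force: 49.5
```

```bash
cat >> h.py <<'E'
def hang(col):
    p,d=snap('side'); X=sensors.get_state()['position']; hsv=cv2.cvtColor(p,cv2.COLOR_RGB2HSV).astype(int);(a,b),s=COL[col];h=hsv[...,0]
    m=((h>=a)|(h<=b)) if a>b else ((h>=a)&(h<=b)); m&=hsv[...,1]>s; q=proj('side',X-[0,0,.05])[0]
    w=np.zeros_like(m);i,j=int(q[1]),int(q[0]);w[max(0,i-35):i+35,j-35:j+35]=1;m&=w
    k,l,st,c=cv2.connectedComponentsWithStats(m.astype(np.uint8)); i=1+st[1:,4].argmax()
    v,u=np.nonzero(l==i); ax=np.linalg.svd(np.c_[u,v]-c[i])[2][0]; e=proj('side',[X-[0,0,.08],X-[0,0,.02]]); e=e[1]-e[0]
    print('bead px',c[i].round(1),'pred',q.round(1),'tilt img deg',np.degrees(np.arccos(abs(ax@e)/np.linalg.norm(e))).round(1),st[i].tolist())
E
python3 -c "
from h import *
hang('blue');rel([.495,.2185,.315],Rd(-1.1))"
```

```text
bead px [314.7 129.7] pred [314.2 129.6] tilt img deg 4.1 [311, 122, 8, 17, 101]
TCP [ 0.4291 -0.061   0.3158] dp share [ 0.506 -2.339  0.019]
ang share [-0.003  0.     0.   ]
```

Call:
{"fn": "drive_tool", "kwargs": {
  "series": [
    {"dp": [0.07,-0.3,0],"angular": [0,0,0]},
    {"dp": [0.07,-0.36,0],"angular": [0,0,0]},
    {"dp": [0.07,-0.36,0],"angular": [0,0,0]},
    {"dp": [0.07,-0.36,0],"angular": [0,0,0]},
    {"dp": [0.07,-0.36,0],"angular": [0,0,0]},
    {"dp": [0.07,-0.3,0],"angular": [0,0,0]},
    {"dp": [0.07,-0.2,0],"angular": [0,0,0]},
    {"dp": [0.016,-0.08,0],"angular": [0,0,0]},
    {"dp": [0,0,0],"angular": [0,0,0]},
    {"dp": [0,0,0.2],"angular": [0,0,0]},
    {"dp": [0,0,0.2],"angular": [0,0,0]},
    {"dp": [0,0,0],"angular": [0,0,0]}
  ]
}}

```text
clock: 32.6
position: [0.4935, 0.2077, 0.265]
eef_rot: [[1.0, -0.021, -0.007], [-0.021, -1.0, -0.002], [-0.007, 0.003, -1.0]]
contact_force: [-0.8, -1.1, -1.7]
grip_width: 0.0228
finger_force: 49.8
```

```bash
python3 -c "
from h import *
rel([.495,.2185,.155],Rd(-1.1));hang('blue')"
```

```text
TCP [0.4935 0.2077 0.265 ] dp share [ 0.017 -0.093  0.917]
ang share [ 0.001  0.003 -0.001]
bead px [364.4 216.3] pred [372.7 191.9] tilt img deg 72.7 [347, 205, 36, 21, 436]
```

Call:
{"fn": "drive_tool", "kwargs": {
  "series": [
    {"dp": [0.01,-0.093,0],"angular": [0,0,0]},
    {"dp": [0,0,0],"angular": [0,0,0]},
    {"dp": [0,0,0.1],"angular": [0,0,0]},
    {"dp": [0,0,0.1],"angular": [0,0,0]},
    {"dp": [0,0,0.12],"angular": [0,0,0]},
    {"dp": [0,0,0.12],"angular": [0,0,0]},
    {"dp": [0,0,0.12],"angular": [0,0,0]},
    {"dp": [0,0,0.12],"angular": [0,0,0]},
    {"dp": [0,0,0.1],"angular": [0,0,0]},
    {"dp": [0,0,0.06],"angular": [0,0,0]},
    {"dp": [0,0,0],"angular": [0,0,0]}
  ]
}}

```text
clock: 33.75
position: [0.4968, 0.2207, 0.1658]
eef_rot: [[1.0, -0.019, -0.002], [-0.019, -1.0, -0.001], [-0.002, 0.001, -1.0]]
contact_force: [0.2, 0.0, -1.5]
grip_width: 0.0226
finger_force: 49.9
```

Call:
{"fn": "drive_tool", "kwargs": {
  "series": [
    {"dp": [0,0,0.02],"angular": [0,0,0]},
    {"dp": [0,0,0.02],"angular": [0,0,0]},
    {"dp": [0,0,0],"angular": [0,0,0]}
  ]
}}

```text
clock: 34.05
position: [0.4979, 0.2211, 0.1626]
eef_rot: [[1.0, -0.019, 0.0], [-0.019, -1.0, 0.0], [0.0, -0.0, -1.0]]
contact_force: [0.3, -0.0, -2.4]
grip_width: 0.0229
finger_force: 49.9
```

Position sits at +3 mm in x; trim it while lowering.

Call:
{"fn": "drive_tool", "kwargs": {
  "series": [
    {"dp": [-0.02,0.015,0.04],"angular": [0,0,0]},
    {"dp": [0,0,0.03],"angular": [0,0,0]},
    {"dp": [0,0,0.02],"angular": [0,0,0]},
    {"dp": [0,0,0],"angular": [0,0,0]}
  ]
}}

```text
clock: 34.45
position: [0.4949, 0.2192, 0.1511]
eef_rot: [[1.0, -0.019, -0.001], [-0.019, -1.0, -0.0], [-0.001, 0.0, -1.0]]
contact_force: [0.2, -0.9, -1.7]
grip_width: 0.0229
finger_force: 49.8
```

Call:
{"fn": "drive_tool", "kwargs": {
  "series": [
    {"dp": [0,0,0.015],"angular": [0,0,0]},
    {"dp": [0,0,0],"angular": [0,0,0]}
  ]
}}

```text
clock: 34.65
position: [0.4953, 0.2193, 0.1496]
eef_rot: [[1.0, -0.019, -0.0], [-0.019, -1.0, 0.0], [-0.0, -0.0, -1.0]]
contact_force: [0.1, 0.7, -2.7]
grip_width: 0.0228
finger_force: 49.8
```

Call:
{"fn": "drive_tool", "kwargs": {
  "series": [
    {"dp": [0,0,0.015],"angular": [0,0,0]},
    {"dp": [0,0,0.01],"angular": [0,0,0]},
    {"dp": [0,0,0],"angular": [0,0,0]}
  ]
}}

```text
clock: 34.95
position: [0.497, 0.2197, 0.1481]
eef_rot: [[1.0, -0.019, 0.004], [-0.019, -1.0, 0.001], [0.004, -0.001, -1.0]]
contact_force: [1.0, -0.3, 5.6]
grip_width: 0.0226
finger_force: 50.5
```

Contact. Ease and release.

Call:
{"fn": "drive_tool", "kwargs": {
  "series": [
    {"dp": [0,0,0],"angular": [0,0,0]},
    {"dp": [0,0,0],"angular": [0,0,0]},
    {"dp": [0,0,0],"angular": [0,0,0]}
  ],
  "gripper": 0.285
}}

```text
clock: 35.25
position: [0.4967, 0.2197, 0.1479]
eef_rot: [[1.0, -0.019, 0.003], [-0.019, -1.0, 0.001], [0.003, -0.001, -1.0]]
contact_force: [0.1, 0.3, 5.1]
grip_width: 0.0242
finger_force: 17.6
```

Call:
{"fn": "drive_tool", "kwargs": {
  "series": [
    {"dp": [0,0,0],"angular": [0,0,0]},
    {"dp": [0,0,0],"angular": [0,0,0]},
    {"dp": [0,0,0],"angular": [0,0,0]},
    {"dp": [0,0,0],"angular": [0,0,0]},
    {"dp": [0,0,0],"angular": [0,0,0]}
  ],
  "gripper": 0.3
}}

```text
clock: 35.75
position: [0.4952, 0.2193, 0.1467]
eef_rot: [[1.0, -0.019, -0.0], [-0.019, -1.0, 0.0], [-0.0, -0.0, -1.0]]
contact_force: [0.2, -0.6, 2.9]
grip_width: 0.0255
finger_force: 1.5
```

Call:
{"fn": "drive_tool", "kwargs": {
  "series": [
    {"dp": [0,0,0],"angular": [0,0,0]},
    {"dp": [0,0,0],"angular": [0,0,0]},
    {"dp": [0,0,0],"angular": [0,0,0]},
    {"dp": [0,0,-0.1],"angular": [0,0,0]},
    {"dp": [0,0,-0.2],"angular": [0,0,0]},
    {"dp": [0,0,-0.35],"angular": [0,0,0]},
    {"dp": [0,0,-0.4],"angular": [0,0,0]},
    {"dp": [0,0.3,-0.2],"angular": [0,0,0]},
    {"dp": [-0.1,0.4,0],"angular": [0,0,0]},
    {"dp": [-0.1,0.4,0],"angular": [0,0,0]},
    {"dp": [-0.1,0.4,0],"angular": [0,0,0]},
    {"dp": [-0.1,0.4,0],"angular": [0,0,0]}
  ],
  "gripper": 0.39
}}

```text
clock: 36.95
position: [0.4421, -0.0093, 0.2978]
eef_rot: [[1.0, -0.019, 0.002], [-0.019, -1.0, -0.0], [0.002, 0.0, -1.0]]
contact_force: [1.0, -0.5, -0.0]
grip_width: 0.0335
finger_force: 0.0
```

```bash
python3 - <<'E'
from h import *
p,d=snap('top','top4.png')
m,ax,n,o=drop_pose(p,'green',roi=(130,270,380,520)); b=m+ax*.060; print(m.round(4),'ax',np.degrees(np.arctan2(ax[1],ax[0])).round(1),n,np.round(o),'ball',b.round(4), proj('top',b).round(1))
P=cloud('top',d);Q=P[170:215,245:305];m=(Q[...,2]>.14)&(Q[...,2]<.2);k,l,st,c=cv2.connectedComponentsWithStats(m.astype(np.uint8))
for i in range(1,k): print(st[i,4],np.median(Q[l==i],0),Q[l==i][:,2].max())
rel([.545,-.2925,.1],Rd(-3))
cv2.imwrite('pics/c5.png',cv2.resize(p[120:240,230:450,::-1],None,fx=3.5,fy=3.5,interpolation=cv2.INTER_CUBIC))
E
```

```text
[ 0.4853 -0.2895  0.02  ] ax -2.3 103 [166.  16.] ball [ 0.5452 -0.292   0.02  ] [[428.2 182.8]]
51 [0.50835348 0.26634509 0.16352649] 0.18006457397545816
58 [0.50566991 0.22864781 0.16260488] 0.17102151623671757
TCP [ 0.4402 -0.0161  0.2977] dp share [0.926 2.273 1.66 ]
ang share [0.003 0.    0.015]
```

View pics/c5.png

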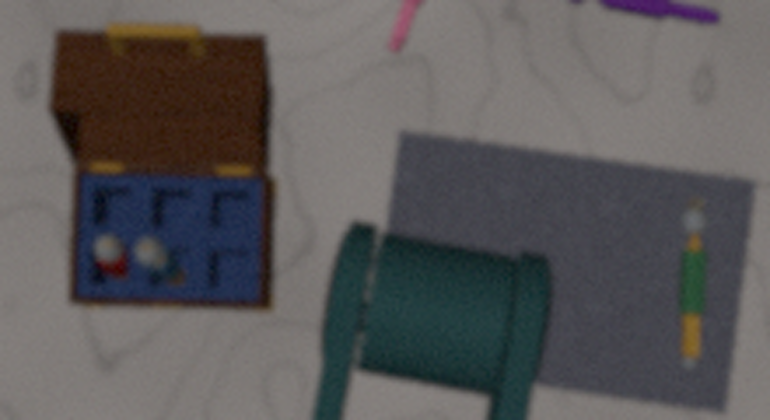

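Blue stands in the front-middle pocket at top px (272,192), leaning slightly. Next is green.

Call:
{"fn": "drive_tool", "kwargs": {
  "series": [
    {"dp": [0.155,0.38,0],"angular": [0,0,0.015]},
    {"dp": [0.155,0.38,0],"angular": [0,0,0]},
    {"dp": [0.155,0.38,0],"angular": [0,0,0]},
    {"dp": [0.155,0.38,0],"angular": [0,0,0]},
    {"dp": [0.155,0.38,0],"angular": [0,0,0]},
    {"dp": [0.155,0.38,0],"angular": [0,0,0]},
    {"dp": [0,0,0.4],"angular": [0,0,0]},
    {"dp": [0,0,0.4],"angular": [0,0,0]},
    {"dp": [0,0,0.4],"angular": [0,0,0]},
    {"dp": [0,0,0.4],"angular": [0,0,0]},
    {"dp": [0,0,0.2],"angular": [0,0,0]},
    {"dp": [0,0,0],"angular": [0,0,0]}
  ],
  "gripper": 0.6
}}

```text
clock: 38.2
position: [0.5397, -0.284, 0.0773]
eef_rot: [[0.999, -0.049, -0.006], [-0.049, -0.999, 0.005], [-0.007, -0.004, -1.0]]
contact_force: [-0.1, 0.4, 0.2]
grip_width: 0.0511
finger_force: 0.0
```

```bash
python3 -c "
from h import *
rel([.545,-.292,.005],Rd(-3))"
```

```text
TCP [ 0.5397 -0.284   0.0773] dp share [0.051 0.067 0.602]
ang share [-0.002  0.003  0.001]
```

Call:
{"fn": "drive_tool", "kwargs": {
  "series": [
    {"dp": [0.03,0.045,0.1],"angular": [0,0,0]},
    {"dp": [0,0,0.1],"angular": [0,0,0]},
    {"dp": [0,0,0],"angular": [0,0,0]},
    {"dp": [0,0,0],"angular": [0,0,0]}
  ]
}}

```text
clock: 38.6
position: [0.5459, -0.2918, 0.0574]
eef_rot: [[0.999, -0.049, 0.001], [-0.049, -0.999, -0.0], [0.001, 0.0, -1.0]]
contact_force: [-0.6, -0.3, -0.1]
grip_width: 0.0508
finger_force: 0.0
```

```bash
python3 -c "
from h import *
rel([.545,-.292,.005],Rd(-3))"
```

```text
TCP [ 0.5459 -0.2918  0.0574] dp share [-0.007  0.002  0.436]
ang share [ 0.    -0.     0.001]
```

Call:
{"fn": "drive_tool", "kwargs": {
  "series": [
    {"dp": [0,0,0.15],"angular": [0,0,0]},
    {"dp": [0,0,0.14],"angular": [0,0,0]},
    {"dp": [0,0,0.09],"angular": [0,0,0]},
    {"dp": [0,0,0.05],"angular": [0,0,0]},
    {"dp": [0,0,0],"angular": [0,0,0]},
    {"dp": [0,0,0],"angular": [0,0,0]}
  ]
}}

```text
clock: 39.2
position: [0.5459, -0.2918, 0.0057]
eef_rot: [[0.999, -0.049, 0.001], [-0.049, -0.999, -0.0], [0.001, 0.0, -1.0]]
contact_force: [0.4, -0.1, -0.5]
grip_width: 0.0515
finger_force: 0.0
```

Call:
{"fn": "drive_tool", "kwargs": {
  "series": [
    {"dp": [0,0,0],"angular": [0,0,0]},
    {"dp": [0,0,0],"angular": [0,0,0]},
    {"dp": [0,0,0],"angular": [0,0,0]},
    {"dp": [0,0,0],"angular": [0,0,0]},
    {"dp": [0,0,0],"angular": [0,0,0]},
    {"dp": [0,0,0],"angular": [0,0,0]}
  ],
  "gripper": 0,
  "squeeze": 50
}}

```text
clock: 39.8
position: [0.546, -0.2918, 0.0058]
eef_rot: [[0.999, -0.049, 0.001], [-0.049, -0.999, -0.001], [0.001, 0.0, -1.0]]
contact_force: [-0.7, 0.5, 5.8]
grip_width: 0.023
finger_force: 48.9
```

Call:
{"fn": "drive_tool", "kwargs": {
  "series": [
    {"dp": [0,0,-0.05],"angular": [0,0,0]},
    {"dp": [0,0,-0.1],"angular": [0,0,0]},
    {"dp": [0,0,-0.2],"angular": [0,0,0]},
    {"dp": [0,0,-0.3],"angular": [0,0,0]},
    {"dp": [0,0,-0.3],"angular": [0,0,0]},
    {"dp": [0,0,-0.25],"angular": [0,0,0]},
    {"dp": [0,0,-0.15],"angular": [0,0,0]},
    {"dp": [0,0,0],"angular": [0,0,0]},
    {"dp": [0,0,0],"angular": [0,0,0]}
  ]
}}

```text
clock: 40.7
position: [0.5453, -0.2914, 0.1672]
eef_rot: [[0.999, -0.049, 0.0], [-0.049, -0.999, -0.0], [0.0, 0.0, -1.0]]
contact_force: [-0.9, -0.7, -1.6]
grip_width: 0.0228
finger_force: 49.1
```

Call:
{"fn": "drive_tool", "kwargs": {
  "series": [
    {"dp": [0,0,0],"angular": [0,0,0]},
    {"dp": [0,0,0],"angular": [0,0,0]},
    {"dp": [0,0,0],"angular": [0,0,0]}
  ],
  "gripper": 0.285
}}

```text
clock: 41.0
position: [0.5448, -0.2911, 0.1657]
eef_rot: [[0.999, -0.049, -0.002], [-0.049, -0.999, 0.002], [-0.002, -0.001, -1.0]]
contact_force: [0.0, 0.8, -2.7]
grip_width: 0.0242
finger_force: 17.4
```

Call:
{"fn": "drive_tool", "kwargs": {
  "series": [
    {"dp": [0,0,0],"angular": [0,0,0]},
    {"dp": [0,0,0],"angular": [0,0,0]},
    {"dp": [0,0,0],"angular": [0,0,0]},
    {"dp": [0,0,0],"angular": [0,0,0]},
    {"dp": [0,0,0],"angular": [0,0,0]},
    {"dp": [0,0,0],"angular": [0,0,0]},
    {"dp": [0,0,0],"angular": [0,0,0]},
    {"dp": [0,0,0],"angular": [0,0,0]},
    {"dp": [0,0,0],"angular": [0,0,0]}
  ],
  "gripper": 0.295
}}

```text
clock: 41.9
position: [0.5456, -0.2916, 0.1672]
eef_rot: [[0.999, -0.049, 0.0], [-0.049, -0.999, 0.0], [0.0, -0.0, -1.0]]
contact_force: [-0.6, -0.6, -1.7]
grip_width: 0.0247
finger_force: 5.2
```

Call:
{"fn": "drive_tool", "kwargs": {
  "series": [
    {"dp": [0,0,0],"angular": [0,0,0]},
    {"dp": [0,0,0],"angular": [0,0,0]},
    {"dp": [0,0,0],"angular": [0,0,0]},
    {"dp": [0,0,-0.2],"angular": [0,0,0]},
    {"dp": [0,0,-0.3],"angular": [0,0,0]},
    {"dp": [0,0,-0.3],"angular": [0,0,0]},
    {"dp": [0,0,-0.3],"angular": [0,0,0]},
    {"dp": [0,0,-0.15],"angular": [0,0,0]},
    {"dp": [0,-0.2,0],"angular": [0,0,-0.015]},
    {"dp": [0,-0.3,0],"angular": [0,0,0]},
    {"dp": [0,-0.3,0],"angular": [0,0,0]},
    {"dp": [0,-0.3,0],"angular": [0,0,0]}
  ],
  "gripper": 0,
  "squeeze": 50
}}

```text
clock: 43.1
position: [0.5486, -0.1584, 0.3172]
eef_rot: [[1.0, -0.02, 0.0], [-0.02, -1.0, 0.0], [0.0, -0.0, -1.0]]
contact_force: [0.5, 0.5, -1.2]
grip_width: 0.0228
finger_force: 49.4
```

```bash
python3 -c "
from h import *
hang('green');rel([.493,.161,.315],Rd(-1.1))"
```

```text
bead px [262.5 136.9] pred [264.6 135.3] tilt img deg 3.9 [260, 129, 6, 16, 82]
TCP [ 0.5481 -0.1526  0.3172] dp share [-0.505 -2.605  0.033]
ang share [-0.003  0.     0.001]
```

Call:
{"fn": "drive_tool", "kwargs": {
  "series": [
    {"dp": [-0.063,-0.3,0],"angular": [0,0,0]},
    {"dp": [-0.063,-0.36,0],"angular": [0,0,0]},
    {"dp": [-0.063,-0.36,0],"angular": [0,0,0]},
    {"dp": [-0.063,-0.36,0],"angular": [0,0,0]},
    {"dp": [-0.063,-0.36,0],"angular": [0,0,0]},
    {"dp": [-0.063,-0.36,0],"angular": [0,0,0]},
    {"dp": [-0.063,-0.3,0],"angular": [0,0,0]},
    {"dp": [-0.063,-0.15,0],"angular": [0,0,0]},
    {"dp": [0,-0.05,0],"angular": [0,0,0]},
    {"dp": [0,0,0.2],"angular": [0,0,0]},
    {"dp": [0,0,0.2],"angular": [0,0,0]},
    {"dp": [0,0,0],"angular": [0,0,0]}
  ]
}}

```text
clock: 44.35
position: [0.4924, 0.1524, 0.2663]
eef_rot: [[1.0, -0.02, -0.006], [-0.02, -1.0, -0.001], [-0.006, 0.002, -1.0]]
contact_force: [-1.4, 0.1, -2.1]
grip_width: 0.023
finger_force: 49.7
```

Call:
{"fn": "drive_tool", "kwargs": {
  "series": [
    {"dp": [0,0,0],"angular": [0,0,0]},
    {"dp": [0,0,0],"angular": [0,0,0]}
  ]
}}

```text
clock: 44.55
position: [0.4955, 0.1532, 0.2705]
eef_rot: [[1.0, -0.02, 0.002], [-0.02, -1.0, 0.0], [0.002, -0.0, -1.0]]
contact_force: [0.2, -0.3, -1.1]
grip_width: 0.0229
finger_force: 49.7
```

```bash
python3 -c "
from h import *
rel([.493,.1605,.155],Rd(-1.1));hang('green')"
```

```text
TCP [0.4955 0.1532 0.2705] dp share [-0.024 -0.06   0.962]
ang share [-0.    -0.001 -0.   ]
bead px [355.5 185. ] pred [356.2 182.1] tilt img deg 4.1 [352, 178, 8, 15, 79]
```

Call:
{"fn": "drive_tool", "kwargs": {
  "series": [
    {"dp": [-0.022,-0.06,0],"angular": [0,0,0]},
    {"dp": [0,0,0],"angular": [0,0,0]},
    {"dp": [0,0,0.1],"angular": [0,0,0]},
    {"dp": [0,0,0.1],"angular": [0,0,0]},
    {"dp": [0,0,0.12],"angular": [0,0,0]},
    {"dp": [0,0,0.14],"angular": [0,0,0]},
    {"dp": [0,0,0.14],"angular": [0,0,0]},
    {"dp": [0,0,0.14],"angular": [0,0,0]},
    {"dp": [0,0,0.1],"angular": [0,0,0]},
    {"dp": [0,0,0.06],"angular": [0,0,0]},
    {"dp": [0,0,0.03],"angular": [0,0,0]},
    {"dp": [0,0,0],"angular": [0,0,0]}
  ]
}}

```text
clock: 45.8
position: [0.4917, 0.1607, 0.1572]
eef_rot: [[1.0, -0.019, -0.001], [-0.019, -1.0, -0.0], [-0.001, 0.0, -1.0]]
contact_force: [-0.8, -0.5, -1.6]
grip_width: 0.0226
finger_force: 50.4
```

Call:
{"fn": "drive_tool", "kwargs": {
  "series": [
    {"dp": [0,0,0.015],"angular": [0,0,0]},
    {"dp": [0,0,0.015],"angular": [0,0,0]},
    {"dp": [0,0,0],"angular": [0,0,0]}
  ]
}}

```text
clock: 46.1
position: [0.492, 0.1608, 0.1542]
eef_rot: [[1.0, -0.019, 0.0], [-0.019, -1.0, 0.0], [0.0, -0.0, -1.0]]
contact_force: [-0.3, 0.2, -1.9]
grip_width: 0.0228
finger_force: 50.4
```

Call:
{"fn": "drive_tool", "kwargs": {
  "series": [
    {"dp": [0,0,0.015],"angular": [0,0,0]},
    {"dp": [0,0,0.015],"angular": [0,0,0]},
    {"dp": [0,0,0],"angular": [0,0,0]}
  ]
}}

```text
clock: 46.4
position: [0.4918, 0.1607, 0.1502]
eef_rot: [[1.0, -0.019, -0.0], [-0.019, -1.0, 0.0], [-0.0, -0.0, -1.0]]
contact_force: [-0.2, -0.9, -1.7]
grip_width: 0.023
finger_force: 50.4
```

Call:
{"fn": "drive_tool", "kwargs": {
  "series": [
    {"dp": [0,0,0.012],"angular": [0,0,0]},
    {"dp": [0,0,0],"angular": [0,0,0]}
  ]
}}

```text
clock: 46.6
position: [0.4922, 0.1608, 0.1496]
eef_rot: [[1.0, -0.019, 0.001], [-0.019, -1.0, 0.0], [0.001, -0.0, -1.0]]
contact_force: [-2.2, -0.7, 4.8]
grip_width: 0.0227
finger_force: 51.0
```

Call:
{"fn": "drive_tool", "kwargs": {
  "series": [
    {"dp": [0,0,0],"angular": [0,0,0]},
    {"dp": [0,0,0],"angular": [0,0,0]},
    {"dp": [0,0,0],"angular": [0,0,0]}
  ],
  "gripper": 0.285
}}

```text
clock: 46.9
position: [0.4926, 0.1609, 0.1495]
eef_rot: [[1.0, -0.019, 0.002], [-0.019, -1.0, 0.0], [0.001, -0.0, -1.0]]
contact_force: [-0.7, -0.5, 5.9]
grip_width: 0.0243
finger_force: 17.2
```

Call:
{"fn": "drive_tool", "kwargs": {
  "series": [
    {"dp": [0,0,0],"angular": [0,0,0]},
    {"dp": [0,0,0],"angular": [0,0,0]},
    {"dp": [0,0,0],"angular": [0,0,0]},
    {"dp": [0,0,0],"angular": [0,0,0]},
    {"dp": [0,0,0],"angular": [0,0,0]}
  ],
  "gripper": 0.3
}}

```text
clock: 47.4
position: [0.4918, 0.1607, 0.1488]
eef_rot: [[1.0, -0.019, -0.0], [-0.019, -1.0, 0.0], [-0.0, -0.0, -1.0]]
contact_force: [0.3, -0.0, 3.1]
grip_width: 0.0258
finger_force: 1.5
```

Call:
{"fn": "drive_tool", "kwargs": {
  "series": [
    {"dp": [0,0,0],"angular": [0,0,0]},
    {"dp": [0,0,0],"angular": [0,0,0]},
    {"dp": [0,0,0],"angular": [0,0,0]},
    {"dp": [0,0,-0.1],"angular": [0,0,0]},
    {"dp": [0,0,-0.2],"angular": [0,0,0]},
    {"dp": [0,0,-0.35],"angular": [0,0,0]},
    {"dp": [0,0,-0.4],"angular": [0,0,0]},
    {"dp": [0,0.2,-0.35],"angular": [0,0,0]},
    {"dp": [0,0.35,-0.2],"angular": [0,0,0]},
    {"dp": [0,0.4,0],"angular": [0,0,0]},
    {"dp": [0,0.2,0],"angular": [0,0,0]},
    {"dp": [0,0,0],"angular": [0,0,0]}
  ],
  "gripper": 0.39
}}

```text
clock: 48.6
position: [0.4892, 0.02, 0.3422]
eef_rot: [[1.0, -0.023, 0.002], [-0.023, -1.0, -0.001], [0.002, 0.001, -1.0]]
contact_force: [-1.0, 0.2, -0.5]
grip_width: 0.0332
finger_force: 0.0
```

```bash
python3 - <<'E'
from h import *
p,d=snap('top','top5.png')
P=cloud('top',d);Q=P[170:215,245:312];m=(Q[...,2]>.14)&(Q[...,2]<.2);k,l,st,c=cv2.connectedComponentsWithStats(m.astype(np.uint8))
for i in range(1,k): print(st[i,4],np.median(Q[l==i],0),Q[l==i][:,2].max())
cv2.imwrite('pics/c6.png',cv2.resize(p[110:230,230:350,::-1],None,fx=5,fy=5,interpolation=cv2.INTER_CUBIC))
Q=P[120:140,250:300].reshape(-1,3);Q=Q[(Q[:,2]>.248)&(Q[:,2]<.275)&(Q[:,0]>.66)];print('bar',np.median(Q,0),len(Q),Q[:,1].min(),Q[:,1].max())
s=sensors.get_state();print(s['position'],s['eef_rot'].round(3).tolist(),s['joints'].round(2))
E
```

```text
51 [0.50831879 0.26658212 0.16303544] 0.17946192101998115
60 [0.50890084 0.2279181  0.16239362] 0.1758892081620186
51 [0.47452001 0.15697957 0.16218552] 0.17176287605314428
bar [0.68834391 0.21504315 0.25987379] 114 0.1766043159540699 0.25496142272341
[0.48912378 0.02166084 0.34182459] [[1.0, -0.022, 0.001], [-0.022, -1.0, 0.0], [0.001, -0.0, -1.0]] [-0.1   0.11  1.57  0.    1.46  1.5 ]
```

View pics/c6.png

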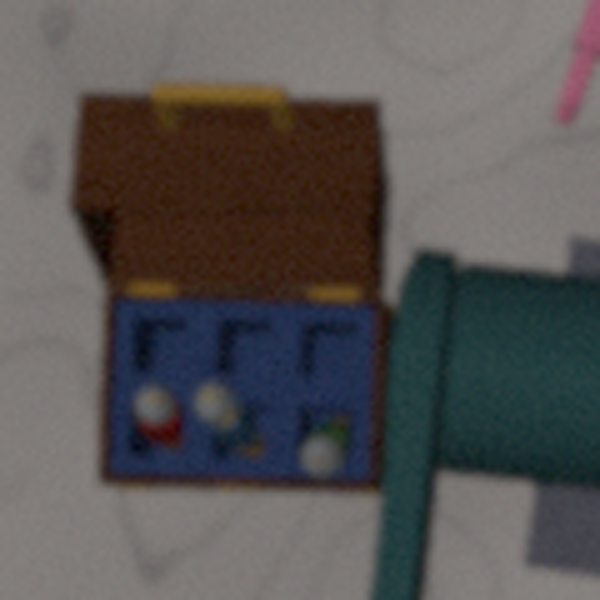

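All three stand: red at px (261,190), blue at (272,190), green at (294,201). Green leans forward (ball x ≈ 0.475), where the lid's front rim would hit it on the way down. I'll nudge it back gently with closed fingers.

Call:
{"fn": "drive_tool", "kwargs": {
  "series": [
    {"dp": [-0.2,-0.2,0],"angular": [0,0,0]},
    {"dp": [-0.2,-0.3,0],"angular": [0,0,0]},
    {"dp": [-0.1,-0.3,0],"angular": [0,0,0]},
    {"dp": [0,-0.3,0],"angular": [0,0,0]},
    {"dp": [0,0,0],"angular": [0,0,0]},
    {"dp": [0,0,0],"angular": [0,0,0]}
  ],
  "gripper": 0
}}

```text
clock: 49.25
position: [0.4313, 0.1573, 0.3411]
eef_rot: [[1.0, -0.016, -0.0], [-0.016, -1.0, 0.0], [-0.0, -0.0, -1.0]]
contact_force: [0.7, 0.4, -0.2]
grip_width: 0.0001
finger_force: 0.0
```

```bash
python3 -c "
from h import *
rel([.430,.157,.149],Rd(-1.1))"
```

```text
TCP [0.4313 0.1573 0.3411] dp share [-0.01   0.003  1.601]
ang share [-0.     0.     0.002]
```

Call:
{"fn": "drive_tool", "kwargs": {
  "series": [
    {"dp": [0,0,0.35],"angular": [0,0,0]},
    {"dp": [0,0,0.4],"angular": [0,0,0]},
    {"dp": [0,0,0.4],"angular": [0,0,0]},
    {"dp": [0,0,0.3],"angular": [0,0,0]},
    {"dp": [0,0,0.15],"angular": [0,0,0]},
    {"dp": [0,0,0],"angular": [0,0,0]},
    {"dp": [0.05,0,0],"angular": [0,0,0]},
    {"dp": [0.05,0,0],"angular": [0,0,0]},
    {"dp": [0.05,0,0],"angular": [0,0,0]},
    {"dp": [0,0,0],"angular": [0,0,0]}
  ]
}}

```text
clock: 50.25
position: [0.4521, 0.1558, 0.1502]
eef_rot: [[1.0, -0.02, 0.003], [-0.02, -1.0, 0.001], [0.003, -0.001, -1.0]]
contact_force: [-0.8, -0.3, 0.1]
grip_width: -0.0001
finger_force: 0.0
```

Call:
{"fn": "drive_tool", "kwargs": {
  "series": [
    {"dp": [0.04,0,0],"angular": [0,0,0]},
    {"dp": [0.04,0,0],"angular": [0,0,0]},
    {"dp": [0.04,0,0],"angular": [0,0,0]},
    {"dp": [0.04,0,0],"angular": [0,0,0]},
    {"dp": [0.04,0,0],"angular": [0,0,0]},
    {"dp": [0.03,0,0],"angular": [0,0,0]},
    {"dp": [0,0,0],"angular": [0,0,0]}
  ]
}}

```text
clock: 50.95
position: [0.4779, 0.155, 0.1489]
eef_rot: [[1.0, -0.02, 0.0], [-0.02, -1.0, 0.0], [0.0, -0.0, -1.0]]
contact_force: [-0.4, 0.0, 0.6]
grip_width: -0.0003
finger_force: 0.0
```

Call:
{"fn": "drive_tool", "kwargs": {
  "series": [
    {"dp": [0.03,0,0],"angular": [0,0,0]},
    {"dp": [0.03,0,0],"angular": [0,0,0]},
    {"dp": [0,0,0],"angular": [0,0,0]},
    {"dp": [0,0,0],"angular": [0,0,0]},
    {"dp": [-0.1,0,0],"angular": [0,0,0]},
    {"dp": [-0.3,0,0],"angular": [0,0,0]},
    {"dp": [0,0,-0.2],"angular": [0,0,0]},
    {"dp": [0,0,-0.4],"angular": [0,0,0]},
    {"dp": [0,0,-0.4],"angular": [0,0,0]},
    {"dp": [0,0.2,-0.35],"angular": [0,0,0]},
    {"dp": [0,0.4,0],"angular": [0,0,0]},
    {"dp": [0,0.4,0],"angular": [0,0,0]}
  ]
}}

```text
clock: 52.15
position: [0.4342, 0.0352, 0.3127]
eef_rot: [[1.0, -0.017, 0.004], [-0.017, -1.0, -0.0], [0.004, 0.0, -1.0]]
contact_force: [1.4, -1.6, 0.0]
grip_width: -0.0003
finger_force: 0.0
```

```bash
python3 - <<'E'
from h import *
p,d=snap('top','top6.png')
P=cloud('top',d);Q=P[170:215,245:312];m=(Q[...,2]>.14)&(Q[...,2]<.2);k,l,st,c=cv2.connectedComponentsWithStats(m.astype(np.uint8))
for i in range(1,k): print(st[i,4],np.median(Q[l==i],0),Q[l==i][:,2].max())
print(sensors.get_state()['position'])
E
```

```text
51 [0.5083019  0.26724267 0.16254565] 0.1825229088994898
60 [0.50891609 0.22769135 0.16193048] 0.17791196402401288
50 [0.50951947 0.15790429 0.16009024] 0.17623349009314393
[0.43351643 0.02796643 0.31177908]
```

All three balls now sit at x ≈ 0.509, clear of the rim's sweep. Now the lid.

Call:
{"fn": "drive_tool", "kwargs": {
  "series": [
    {"dp": [0,0,-0.04],"angular": [0,0,-0.0663]},
    {"dp": [0,0,-0.04],"angular": [0,0,-0.0663]},
    {"dp": [0,0,-0.04],"angular": [0,0,-0.0663]},
    {"dp": [0,0,-0.04],"angular": [0,0,-0.0663]},
    {"dp": [0,0,-0.04],"angular": [0,0,-0.0663]},
    {"dp": [0,0,-0.04],"angular": [0,0,-0.0663]},
    {"dp": [0,0,-0.04],"angular": [0,0,-0.0663]},
    {"dp": [0,0,-0.04],"angular": [0,0,-0.0663]},
    {"dp": [0,0,-0.04],"angular": [0,0,-0.0663]},
    {"dp": [0,0,-0.04],"angular": [0,0,-0.0663]},
    {"dp": [0,0,-0.04],"angular": [0,0,-0.0663]},
    {"dp": [0,0,-0.04],"angular": [0,0,-0.0663]}
  ],
  "gripper": 0.35,
  "squeeze": 40
}}

```text
clock: 53.4
position: [0.4331, 0.0363, 0.3683]
eef_rot: [[-0.006, 1.0, -0.001], [1.0, 0.006, 0.0], [0.0, -0.001, -1.0]]
contact_force: [-0.7, -0.4, 0.2]
grip_width: 0.0299
finger_force: 0.0
```

Call:
{"fn": "drive_tool", "kwargs": {
  "series": [
    {"dp": [0.26,0.3,0],"angular": [0,0,0]},
    {"dp": [0.26,0.3,0],"angular": [0,0,0]},
    {"dp": [0.26,0.3,0],"angular": [0,0,0]},
    {"dp": [0.26,0.3,0],"angular": [0,0,0]},
    {"dp": [0.26,0.3,0],"angular": [0,0,0]},
    {"dp": [0.2,0.3,0],"angular": [0,0,0]},
    {"dp": [0,0,0],"angular": [-0.0743,0,0]},
    {"dp": [0,0,0],"angular": [-0.0743,0,0]},
    {"dp": [0,0,0],"angular": [0,0,0]},
    {"dp": [0,0,0],"angular": [0,0,0]}
  ]
}}

```text
clock: 54.4
position: [0.6478, 0.2163, 0.3683]
eef_rot: [[-0.002, 0.957, 0.289], [1.0, 0.002, 0.0], [-0.0, 0.289, -0.957]]
contact_force: [0.2, -0.1, 0.9]
grip_width: 0.0299
finger_force: 0.0
```

```bash
python3 - <<'E'
from h import *
z=np.array([.292,0,-.956]);y=np.array([.956,0,.292]);x=np.array([0.,1,0])
rel([.665,.2174,.333],np.c_[x,y,z]); rel([.6938,.2174,.2373])
p,d=snap('top');P=cloud('top',d);Q=P[118:140,250:300].reshape(-1,3);Q=Q[(Q[:,2]>.248)&(Q[:,2]<.275)&(Q[:,0]>.66)];print('bar',np.median(Q,0),len(Q))
E
```

```text
TCP [0.6478 0.2163 0.3683] dp share [0.009 0.052 0.323]
ang share [-0.001 -0.     0.001]
TCP [0.6478 0.2163 0.3683] dp share [0.009 0.051 1.156]
bar [0.68844367 0.19956378 0.260012  ] 68
```

Call:
{"fn": "drive_tool", "kwargs": {
  "series": [
    {"dp": [0.009,0.051,0.3],"angular": [0,0,0]},
    {"dp": [0,0,0.3],"angular": [0,0,0]},
    {"dp": [0,0,0.2],"angular": [0,0,0]},
    {"dp": [0,0,0.15],"angular": [0,0,0]},
    {"dp": [0,0,0.1],"angular": [0,0,0]},
    {"dp": [0,0,0.07],"angular": [0,0,0]},
    {"dp": [0,0,0.03],"angular": [0,0,0]},
    {"dp": [0,0,0],"angular": [0,0,0]}
  ]
}}

```text
clock: 55.25
position: [0.6969, 0.2172, 0.2389]
eef_rot: [[-0.001, 0.956, 0.293], [1.0, 0.001, 0.001], [0.0, 0.293, -0.956]]
contact_force: [0.3, -0.0, -0.8]
grip_width: 0.0299
finger_force: 0.0
```

Call:
{"fn": "drive_tool", "kwargs": {
  "series": [
    {"dp": [0,0,0],"angular": [0,0,0]},
    {"dp": [0,0,0],"angular": [0,0,0]},
    {"dp": [0,0,0],"angular": [0,0,0]},
    {"dp": [0,0,0],"angular": [0,0,0]},
    {"dp": [0,0,0],"angular": [0,0,0]}
  ],
  "gripper": 0
}}

```text
clock: 55.75
position: [0.6942, 0.2173, 0.2386]
eef_rot: [[-0.001, 0.957, 0.29], [1.0, 0.001, 0.0], [0.0, 0.29, -0.957]]
contact_force: [-5.8, -0.8, 2.0]
grip_width: 0.0104
finger_force: 39.0
```

```bash
python3 - <<'E'
from h import *
s=sensors.get_state();R=np.array(s['eef_rot']);b=s['position']-.019*R[:,2];h=np.array([.585,.217,.110]);v=b-h;print(b,np.hypot(v[0],v[2]),np.degrees(np.arctan2(v[2],-v[0])))
a=np.linspace(np.arctan2(v[2],-v[0]),np.radians(54),19)
P=np.c_[-np.cos(a),0*a,np.sin(a)]*.178
print(np.round(np.diff(P,axis=0)@R/.12,3)[:,1:].tolist())
E
```

```text
[0.68872147 0.2172553  0.25677998] 0.17972898049325983 125.24678168653058
[[-0.066, -0.079], [-0.071, -0.074], [-0.076, -0.069], [-0.08, -0.063], [-0.085, -0.058], [-0.088, -0.052], [-0.092, -0.045], [-0.095, -0.039], [-0.097, -0.032], [-0.099, -0.026], [-0.101, -0.019], [-0.102, -0.012], [-0.102, -0.005], [-0.102, 0.002], [-0.102, 0.009], [-0.101, 0.016], [-0.1, 0.023], [-0.098, 0.03]]
```

Call:
{"fn": "drive_tool", "kwargs": {
  "series": [
    {"dp": [0,-0.066,-0.079],"angular": [0,0,0]},
    {"dp": [0,-0.071,-0.074],"angular": [0,0,0]},
    {"dp": [0,-0.076,-0.069],"angular": [0,0,0]},
    {"dp": [0,-0.08,-0.063],"angular": [0,0,0]},
    {"dp": [0,-0.085,-0.058],"angular": [0,0,0]},
    {"dp": [0,-0.088,-0.052],"angular": [0,0,0]},
    {"dp": [0,-0.092,-0.045],"angular": [0,0,0]},
    {"dp": [0,-0.095,-0.039],"angular": [0,0,0]},
    {"dp": [0,-0.097,-0.032],"angular": [0,0,0]}
  ]
}}

```text
clock: 56.65
position: [0.5947, 0.2191, 0.2748]
eef_rot: [[-0.002, 0.953, 0.302], [1.0, 0.0, 0.005], [0.004, 0.302, -0.953]]
contact_force: [3.7, 6.8, 7.4]
grip_width: 0.0101
finger_force: 39.8
```

Call:
{"fn": "drive_tool", "kwargs": {
  "series": [
    {"dp": [0,-0.099,-0.026],"angular": [0,0,0]},
    {"dp": [0,-0.101,-0.019],"angular": [0,0,0]},
    {"dp": [0,-0.102,-0.012],"angular": [0,0,0]},
    {"dp": [0,-0.102,-0.005],"angular": [0,0,0]},
    {"dp": [0,-0.102,0.002],"angular": [0,0,0]},
    {"dp": [0,-0.102,0.009],"angular": [0,0,0]},
    {"dp": [0,-0.101,0.016],"angular": [0,0,0]},
    {"dp": [0,-0.1,0.023],"angular": [0,0,0]},
    {"dp": [0,-0.09,0.028],"angular": [0,0,0]},
    {"dp": [0,0,0],"angular": [0,0,0]},
    {"dp": [0,0,0],"angular": [0,0,0]}
  ]
}}

```text
clock: 57.75
position: [0.4898, 0.2209, 0.2416]
eef_rot: [[-0.001, 0.954, 0.298], [1.0, -0.001, 0.009], [0.009, 0.298, -0.954]]
contact_force: [-12.6, 14.5, 17.2]
grip_width: 0.0106
finger_force: 45.2
```

Call:
{"fn": "drive_tool", "kwargs": {
  "series": [
    {"dp": [0,0,0],"angular": [0,0,0]},
    {"dp": [0,0,0],"angular": [0,0,0]},
    {"dp": [0,0,0],"angular": [0,0,0]},
    {"dp": [0,-0.03,-0.1],"angular": [0,0,0]},
    {"dp": [0,0,-0.2],"angular": [0,0,0]},
    {"dp": [0,0,-0.4],"angular": [0,0,0]},
    {"dp": [0,0,-0.3],"angular": [0,0,0]},
    {"dp": [0,0,0],"angular": [0.0743,0,0]},
    {"dp": [0,0,0],"angular": [0.0743,0,0]},
    {"dp": [0,0,0],"angular": [0,0,0]}
  ],
  "gripper": 0.33
}}

```text
clock: 58.75
position: [0.454, 0.2166, 0.3513]
eef_rot: [[0.001, 1.0, -0.002], [1.0, -0.001, -0.0], [-0.0, -0.002, -1.0]]
contact_force: [0.0, 0.1, -0.5]
grip_width: 0.0279
finger_force: 0.0
```

Call:
{"fn": "drive_tool", "kwargs": {
  "series": [
    {"dp": [-0.4,0,0],"angular": [0,0,0]},
    {"dp": [-0.4,0,0],"angular": [0,0,0]},
    {"dp": [-0.4,0,0],"angular": [0,0,0]},
    {"dp": [-0.4,0,0],"angular": [0,0,0]},
    {"dp": [-0.1,0,0],"angular": [0,0,0]}
  ],
  "gripper": 0
}}

```text
clock: 59.25
position: [0.4501, 0.0091, 0.3508]
eef_rot: [[0.003, 1.0, 0.002], [1.0, -0.003, -0.003], [-0.003, 0.002, -1.0]]
contact_force: [-0.5, -0.7, -0.9]
grip_width: 0.0002
finger_force: 0.0
```

```bash
python3 - <<'E'
from h import *
p,d=snap('top','top7.png');P=cloud('top',d)
Q=P[150:215,240:312].reshape(-1,3);Q=Q[np.isfinite(Q[:,0])&(Q[:,2]>.17)&(Q[:,2]<.30)&(Q[:,0]>.52)]
c=np.median(Q,0)
for _ in range(4):
    Q=Q[np.abs((Q-Q.mean(0))@np.linalg.svd(Q-Q.mean(0),full_matrices=False)[2][2])<.008]
n=np.linalg.svd(Q-Q.mean(0),full_matrices=False)[2][2];print(Q.mean(0),n,np.arctan2(abs(n[0]),abs(n[2])),len(Q),np.percentile(Q,[2,98],axis=0).round(3))
cv2.imwrite('pics/c7.png',cv2.resize(p[110:230,230:350,::-1],None,fx=4,fy=4,interpolation=cv2.INTER_CUBIC))
E
```

```text
[0.57537584 0.21625048 0.21463158] [-0.58247296  0.01427257 -0.81272476] 0.621840720257202 2006 [[0.525 0.126 0.175]
 [0.629 0.307 0.25 ]]
```

View pics/c7.png

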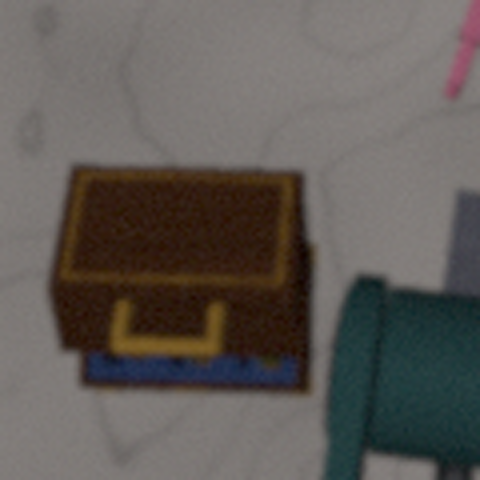

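The lid is at 0.62 rad, bar at px (271,196). Next, press the roof down with closed fingers, following its arc.

Call:
{"fn": "drive_tool", "kwargs": {
  "series": [
    {"dp": [0.35,0.15,0],"angular": [0,0,0]},
    {"dp": [0.35,0.15,0],"angular": [0,0,0]},
    {"dp": [0.35,0.2,0],"angular": [0,0,0]},
    {"dp": [0.35,0.2,0],"angular": [0,0,0]},
    {"dp": [0.33,0.19,0],"angular": [0,0,0]},
    {"dp": [0,0,0.4],"angular": [0,0,0]},
    {"dp": [0,0,0.3],"angular": [0,0,0]},
    {"dp": [0,0,0.15],"angular": [0,0,0]},
    {"dp": [0,0,0],"angular": [0,0,0]},
    {"dp": [0,0,0],"angular": [0,0,0]}
  ]
}}

```text
clock: 60.3
position: [0.5574, 0.2216, 0.2494]
eef_rot: [[-0.002, 1.0, 0.001], [1.0, 0.002, 0.0], [0.0, 0.001, -1.0]]
contact_force: [-0.1, 0.6, -0.0]
grip_width: 0.0001
finger_force: 0.0
```

```bash
python3 - <<'E'
from h import *
rel([.557,.217,.226])
R=np.array(sensors.get_state()['eef_rot']);t=np.linspace(.62,-.01,13);a,h=.09,.078
P=np.c_[-a*np.cos(t)+h*np.sin(t),0*t,a*np.sin(t)+h*np.cos(t)];print((np.diff(P,axis=0)@R/.12).round(3).tolist())
E
```

```text
TCP [0.5574 0.2216 0.2494] dp share [-0.039 -0.003  0.195]
[[0.0, -0.05, 0.014], [0.0, -0.05, 0.016], [0.0, -0.049, 0.019], [0.0, -0.048, 0.021], [0.0, -0.046, 0.024], [0.0, -0.045, 0.026], [0.0, -0.044, 0.028], [0.0, -0.042, 0.031], [0.0, -0.04, 0.033], [0.0, -0.039, 0.035], [0.0, -0.037, 0.037], [0.0, -0.035, 0.039]]
```

Call:
{"fn": "drive_tool", "kwargs": {
  "series": [
    {"dp": [-0.02,0,0.1],"angular": [0,0,0]},
    {"dp": [0,0,0.08],"angular": [0,0,0]},
    {"dp": [0,-0.05,0.014],"angular": [0,0,0]},
    {"dp": [0,-0.05,0.016],"angular": [0,0,0]},
    {"dp": [0,-0.049,0.019],"angular": [0,0,0]},
    {"dp": [0,-0.048,0.021],"angular": [0,0,0]},
    {"dp": [0,0,0],"angular": [0,0,0]}
  ]
}}

```text
clock: 61.0
position: [0.5327, 0.2181, 0.2184]
eef_rot: [[-0.001, 1.0, -0.002], [1.0, 0.001, -0.0], [-0.0, -0.002, -1.0]]
contact_force: [-0.8, 0.0, 0.1]
grip_width: -0.0001
finger_force: 0.1
```

Call:
{"fn": "drive_tool", "kwargs": {
  "series": [
    {"dp": [0,-0.046,0.024],"angular": [0,0,0]},
    {"dp": [0,-0.045,0.026],"angular": [0,0,0]},
    {"dp": [0,-0.044,0.028],"angular": [0,0,0]},
    {"dp": [0,-0.042,0.031],"angular": [0,0,0]},
    {"dp": [0,-0.04,0.033],"angular": [0,0,0]},
    {"dp": [0,0,0],"angular": [0,0,0]}
  ]
}}

```text
clock: 61.6
position: [0.5064, 0.2179, 0.2009]
eef_rot: [[-0.001, 1.0, -0.003], [1.0, 0.001, -0.001], [-0.001, -0.003, -1.0]]
contact_force: [-0.1, 0.8, -0.1]
grip_width: 0.0001
finger_force: 0.0
```

Call:
{"fn": "drive_tool", "kwargs": {
  "series": [
    {"dp": [0,-0.03,0.035],"angular": [0,0,0]},
    {"dp": [0,0,0.03],"angular": [0,0,0]},
    {"dp": [0,0,0.03],"angular": [0,0,0]},
    {"dp": [0,0,0],"angular": [0,0,0]}
  ]
}}

```text
clock: 62.0
position: [0.5041, 0.2181, 0.1898]
eef_rot: [[-0.001, 1.0, -0.001], [1.0, 0.001, -0.0], [-0.0, -0.001, -1.0]]
contact_force: [0.2, -0.7, 0.4]
grip_width: -0.0002
finger_force: 0.0
```

```bash
cat >> h.py <<'E'
def lid():
    for n in('side','top'):
        p,d=snap(n);P=cloud(n,d).reshape(-1,3);Q=P[np.isfinite(P[:,0])]
        Q=Q[(Q[:,0]>.54)&(Q[:,0]<.64)&(Q[:,1]>.14)&(Q[:,1]<.30)&(Q[:,2]>.165)&(Q[:,2]<.25)]
        if len(Q)<200: print(n,len(Q));continue
        for _ in range(5):
            c=Q.mean(0);v=np.linalg.svd(Q-c,full_matrices=False)[2][2];Q=Q[np.abs((Q-c)@v)<.006]
        print(n,'lid angle',np.arctan2(-v[0]*np.sign(v[2])*-1,abs(v[2])).round(3),c.round(3),len(Q))
E
python3 -c "
from h import *
lid()"
```

```text
side lid angle 0.119 [0.563 0.224 0.189] 742
top lid angle -0.024 [0.565 0.169 0.189] 248
```

Call:
{"fn": "drive_tool", "kwargs": {
  "series": [
    {"dp": [0,-0.1,0],"angular": [0,0,0]},
    {"dp": [0,-0.1,0],"angular": [0,0,0]},
    {"dp": [0,0,0.02],"angular": [0,0,0]},
    {"dp": [0,0,0.02],"angular": [0,0,0]},
    {"dp": [0,0,0],"angular": [0,0,0]}
  ]
}}

```text
clock: 62.6
position: [0.4778, 0.218, 0.1883]
eef_rot: [[-0.001, 1.0, -0.003], [1.0, 0.001, -0.0], [-0.0, -0.003, -1.0]]
contact_force: [-15.8, -3.0, 30.5]
grip_width: -0.0002
finger_force: 15.3
```

Shut against the case at 30 N. Retreat and verify.

Call:
{"fn": "drive_tool", "kwargs": {
  "series": [
    {"dp": [0,0,-0.05],"angular": [0,0,0]},
    {"dp": [0,0,-0.2],"angular": [0,0,0]},
    {"dp": [0,0,-0.4],"angular": [0,0,0]},
    {"dp": [0,0,-0.4],"angular": [0,0,0]},
    {"dp": [-0.4,0,0],"angular": [0,0,0]},
    {"dp": [-0.4,0,0],"angular": [0,0,0]},
    {"dp": [-0.4,0,0],"angular": [0,0,0]},
    {"dp": [-0.4,0,0],"angular": [0,0,0]},
    {"dp": [-0.4,0,0],"angular": [0,0,0]},
    {"dp": [-0.4,0,0],"angular": [0,0,0]},
    {"dp": [-0.2,0,0],"angular": [0,0,0]},
    {"dp": [0,0,0],"angular": [0,0,0]}
  ]
}}

```text
clock: 63.8
position: [0.481, -0.097, 0.3115]
eef_rot: [[0.003, 1.0, 0.0], [1.0, -0.003, -0.001], [-0.001, 0.0, -1.0]]
contact_force: [-0.1, 0.7, -0.0]
grip_width: 0.0002
finger_force: 0.0
```

```bash
python3 - <<'E'
from h import *
lid()
p,d=snap('side');P=cloud('side',d).reshape(-1,3)
Q=P[(P[:,0]>.455)&(P[:,0]<.59)&(P[:,1]>.14)&(P[:,1]<.30)&(P[:,2]>.175)&(P[:,2]<.25)]
print('roof z = a+b x:',np.polyfit(Q[:,0],Q[:,2],1),np.percentile(Q,[2,50,98],axis=0).round(3).tolist())
cv2.imwrite('pics/f.png',cv2.resize(p[150:310,280:460,::-1],None,fx=4,fy=3.7))
E
```

```text
side lid angle 0.101 [0.563 0.225 0.189] 746
top lid angle 0.006 [0.563 0.221 0.188] 712
roof z = a+b x: [-0.02369322  0.20149455] [[0.46, 0.143, 0.179], [0.53, 0.224, 0.189], [0.585, 0.297, 0.192]]
```

View pics/f.png

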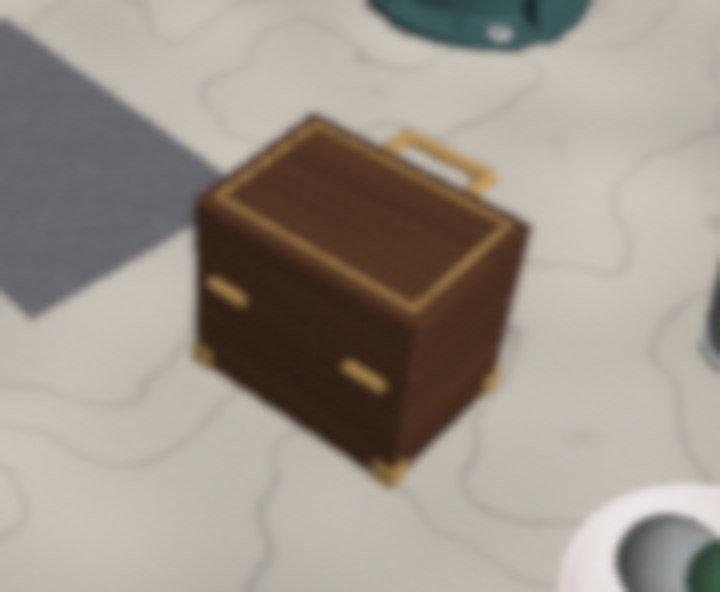

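The lid is flush and shut (fitted roof angle about 0.01 rad, roof at 0.188–0.19 m) and the robot is clear.

```bash
python3 -c "
from rig import manip
print(manip.hand_in())"
```

```text
the job is handed in; nothing more can be done
None
```

The job is handed in, though the hand-in call gave no verdict: the red, blue and green ornaments (amber was absent) were each lowered into their own front-row pocket, and the lid is shut to about 0.01 rad by the roof fit.

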